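Dry-stack a stepped ornament in the gilder's tray

ROBOT

A 6-joint arm with a two-finger parallel gripper is mounted at the origin on the work surface. World frame = base frame: x ahead of the robot, y to its left, z up, the work surface at z = 0. Lengths are in m, angles in degrees, forces in N, time in s.
With the tool pointing down it reaches from about 0.3 to 0.75 m from the base axis. Payload 8.5 kg.
Tool frame: the origin (TCP) lies on the centre line of the jaws, within the pads' length; the fingertips stand env.tcp_to_tips ahead of it and the grasp point (between the pads) lies 8 mm behind it (env.tcp_to_tips is the distance from the TCP to the fingertips, in m); z points along the fingers, y is the direction in which the jaws open and shut (so a half turn about z gives the same grasp; the last joint's range is limited). The gripper opens to 85 mm and grips with 20 to 120 N. Pads are 22 mm wide; open, the fingers measure 114 mm over their backs; the gripper's body (76 mm by 85 mm) begins 54 mm behind the grasp point. The pads swing forward as they close: fully open they stand 13 mm farther back than shut.
Start: joints at [53.382, 21.807, 74.336, -0, 83.858, -12.336], TCP at [0.226, 0.501, 0.242] pointing down, gripper open.
Joint ranges: [-178.18, 178.18], [-50.72, 133.34], [12.68, 142.11], [-81.47, 261.47], [9.98, 163.14], [-165.26, 165.26]. Speed limits (degrees/s): [136.94, 136.94, 180, 180, 180, 180].

INTERFACE

Orientations are given as a 3x3 rotation matrix whose columns are the frame's x, y, z axes.
In Python, from rig import env gives the robot as it stands. The module is installed in compiled form; this text tells all that it offers.
- The arm moves only by the tool carry_out, never from a script. Its argument "rows" is a list of rows, each an object of numbers: "tx", "ty", "tz": the shift along the tool's x, y, z in cm; "yaw": the turn about the tool's z in rad. In form: [{"tx": .., "ty": .., "tz": .., "yaw": ..}, ...]. A call has 1 to 12 rows; each row shifts and turns the pose as measured when the row begins, along the tool's axes as they then stand; what a row does not reach is not made up. A row lasts 1/10 s, in which the tool goes at most 50 mm and 8.59 degrees, less where a joint would pass 70% of its speed; a pose out of reach is approached as far as the arm can. A call is refused whole if a number of a shift passes 5 or a number of a turn 0.15, either way. A call with a gripper value outside its range is refused whole. "jaw" is the closure, from -1 (fully open) to 1 (shut), set as the call begins (left out, the last holds). The fingers move at their own pace and stop on an object; "squeeze" is the grip in N (left out, the last holds). Time passes only in rows, so rows that do not move let the fingers close. It gives the time, the measured TCP pose, the force and the opening at its end, in the units of the state.
- env.observe(): the state, without advancing time (a new reading comes with each control period).
- env.get_image(name): name is "side" or "top"; returns the picture (400x640x3 uint8, red, green, blue); there is no depth.
- env.camera_params(name): a dict with "vertical_fov" (degrees; the focal length in pixels is half the picture's height over the tangent of half this angle, whatever the lens; pixels are square), "cx", "cy" (the principal point, pixels), "view" (4x4, takes a point from world to camera coordinates). Camera axes: x right, y up, looking along -z (the intrinsics and any distortion apply to the point x, -y, -z); pixel columns grow to the right and rows downward; lengths in m; the calibration is good to about 2 mm. A picture is of the moment at which its call begins. camera_params takes no time and is no camera call.
- env.close_job(): hands the job in, once; it reports no verdict.
The state is a dict: "time_s": time; "q": joint angles; "qvel": joint speeds; "joint_efforts": joint torques, N m; "position": TCP position; "tool_rot": TCP orientation; "ft_force": force on the tool from outside, world axes, zero at the start; "wrist_torque": the same for the moment, N m; "grip_width": finger opening in m.
Only numpy, scipy, OpenCV 4.12 (cv2) and the standard library are available. Lean on these libraries where they do the work, as an engineer would, in place of code of your own. Each camera call takes 0.05 s, during which the arm holds its last target. There are 200 camera calls.

TASK

Set up the ornament in the shallow plywood tray, one piece after another in this order: stand the low hexagonal plinth on the tray floor; stand the tall hexagonal plinth beside it, with one flat face of each touching squarely and their corners in line; put the ball knob upright in the middle of the low plinth; put the spool in the middle of the tall plinth; and last, stand the urn finial in the middle of the spool. Let go of each piece before taking the next, never let a piece topple, and leave the small jar and the black foot where they are.

Things in the scene. Friction and masses are not known exactly. Their poses are not given: they have to be found in the camera images.
- low_plinth: Low hexagonal wooden prism primed plain white, with a dark line round its foot, 56 mm across the flats (64.7 mm across the corners, each side face 32.3 mm wide), 30 mm high, standing upright. Origin: centre of its underside; z up; x is square to a flat face, so flat faces look along yaw 0, 60, 120, 180, 240 and 300 degrees from x. About 70 g.
- tall_plinth: Tall hexagonal prism with the same white priming, dark line and width: 56 mm across the flats, 60 mm high, standing upright. Origin and axes as for the low plinth. About 130 g.
- ball_knob: Round gilded turned knob, 40 mm high, standing upright: a flat foot 36 mm in diameter and 6 mm thick, a neck 22 mm thick, then a rounded ball with a cylindrical band 40 mm in diameter from 22 to 30 mm above its underside, and a small flat top. No spike. Origin: centre of its underside; z up. About 50 g.
- spool: Gilded turned spool, 40 mm high, standing upright: two equal flat discs 46 mm in diameter and 9 mm thick at bottom and top with a waist 26 mm thick between; flat on top. Both ends are alike. Origin: centre of its underside; z up. About 60 g.
- urn: Gilded turned urn finial, 75 mm high, the tallest gilded piece, standing upright: flat foot 36 mm in diameter and 6 mm thick, stem 20 mm thick, belly with a cylindrical band 44 mm in diameter from 30 to 40 mm above its underside, narrowing to a thin neck and a small pointed tip. Origin: centre of its underside; z up. About 70 g.
- tray: Fixed shallow plywood tray, 220 mm (its x) by 170 mm (its y) outside, 14 mm high, walls and floor 6 mm thick, so the inside is 208 by 158 mm and the inner floor lies 6 mm above the table. It stands to the left or to the right of the pieces. Origin: centre of its underside, on the table; z up.
- jar: Bystander, leave alone: small round jar with a black cap, 44 mm in diameter, 50 mm high, standing among the pieces. Origin: centre of its underside.
- black_foot: Bystander, leave alone: black turned furniture foot, 72 mm in diameter at its base, 112 mm high, at the left of the table. Origin: centre of its underside.
Not all that is in view belongs to the job. Leave any turquoise look-alike of the low_plinth alone. Leave any blue or purple look-alike of the tall_plinth alone.

How it is judged (in metres and radians):
On the way, in this order (a step that is already met when the one before it is completed fails the run):
1. the low plinth stands upright on the tray floor, let go (z of low_plinth in the frame of tray between 0.002 and 0.01 m and x of low_plinth in the frame of tray between -0.085 and 0.085 m and y of low_plinth in the frame of tray between -0.06 and 0.06 m and angle between low_plinth's own z axis and vertical below 0.12 rad and contact force between the fingers and low_plinth below 0.05 N and linear speed of low_plinth below 0.02 m/s), for 0.2 s.
2. the tall plinth stands upright on the tray floor beside it, flat faces together, let go (z of tall_plinth in the frame of tray between 0.002 and 0.01 m and x of tall_plinth in the frame of tray between -0.085 and 0.085 m and y of tall_plinth in the frame of tray between -0.06 and 0.06 m and angle between tall_plinth's own z axis and vertical below 0.12 rad and horizontal distance between tall_plinth and low_plinth below 0.061 m and (angle between the x axis of tall_plinth and the x axis of low_plinth, either way round below 0.11 rad or angle between the x axis of tall_plinth and the x axis of low_plinth, either way round between 0.937 and 1.157 rad) and (y of tall_plinth in the frame of low_plinth between -0.01 and 0.01 m or x of tall_plinth in the frame of low_plinth between 0.0185 and 0.038 m or x of tall_plinth in the frame of low_plinth between -0.038 and -0.0185 m) and contact force between the fingers and tall_plinth below 0.05 N and linear speed of tall_plinth below 0.02 m/s), for 0.2 s.
3. the ball knob stands upright in the middle of the low plinth, let go (horizontal distance between ball_knob and low_plinth below 0.01 m and z of ball_knob in the frame of low_plinth between 0.025 and 0.035 m and angle between ball_knob's own z axis and vertical below 0.12 rad and contact force between the fingers and ball_knob below 0.05 N and linear speed of ball_knob below 0.02 m/s), for 0.2 s.
4. the spool stands in the middle of the tall plinth, let go (horizontal distance between spool and tall_plinth below 0.009 m and z of spool in the frame of tall_plinth between 0.055 and 0.065 m and angle between spool's own z axis and vertical below 0.12 rad and contact force between the fingers and spool below 0.05 N and linear speed of spool below 0.02 m/s), for 0.2 s.
5. the urn stands upright in the middle of the spool, let go (horizontal distance between urn and spool below 0.009 m and z of urn in the frame of spool between 0.035 and 0.045 m and angle between urn's own z axis and vertical below 0.12 rad and contact force between the fingers and urn below 0.05 N and linear speed of urn below 0.02 m/s), for 0.2 s.
At the end, for the whole second after the job is handed in: Plinths on the tray floor, centres at most 61 mm apart, faces parallel within 0.11 rad, corners in line within about 9 mm; ball knob within 10 mm of the low plinth's centre, spool on the tall plinth and urn on the spool within 9 mm; all upright within 0.12 rad, released, at rest (all of step 1 and all of step 2 and all of step 3 and all of step 4 and all of step 5); the robot touches nothing.
It fails at once if a piece topples (leans more than 0.7 rad) (angle between any of low_plinth, tall_plinth, ball_knob, spool, urn's own z axis and vertical above 0.7 rad).
It fails at once if the jar or the black foot is shifted by more than 25 mm (distance of any of jar, black_foot from where it was at the start of the episode above 0.025 m).
It also fails if it takes over 112 s, if anything falls off the work surface, if the arm or the gripper's body presses on something with over 40 N, if the wrist force passes 120 N, or if a joint passes its speed limit or range.

## Working session

There is one attempt and no reset: what is moved stays moved. The work goes in short steps, Python scripts to look and compute and a tool call to move; the robot and the scene stay as the last step left them, time stands still between calls to the robot, and variables do not carry over. Pictures are saved under pics/ and viewed, about 12 in all and at most 16, crops included, and the job is handed in when it is done.

Besides the shell and the picture viewer there is one more tool, called in YAML: its name, and indented under it one key for each argument. carry_out: Moves the arm, as the interface text tells. Its arguments: {"type":"object","properties":{"rows":{"type":"array","items":{"type":"object","properties":{"tx":{"type":"number"},"ty":{"type":"number"},"tz":{"type":"number"},"yaw":{"type":"number"}}}},"jaw":{"type":"number"},"squeeze":{"type":"number"}},"required":["rows"]}

```bash
mkdir -p pics; cat > h.py <<'E'
from rig import env
import numpy as np, cv2
def snap(cam,name):
    im=env.get_image(cam); cv2.imwrite(f'pics/{name}.png',im[:,:,::-1]); return im
E
python3 - <<'E'
from h import *
np.set_printoptions(precision=4,suppress=True)
for c in('top','side'):
    snap(c,c+'0'); print(c,env.camera_params(c))
s=env.observe(); print(s, env.tcp_to_tips)
E
```

```text
top {'vertical_fov': 51.49798199235073, 'cx': 320.1966223278103, 'cy': 196.67406002331194, 'view': array([[ 0.0025, -0.9998,  0.0216,  0.0795],
       [ 0.9873,  0.0059,  0.1587, -0.5341],
       [-0.1588,  0.0209,  0.9871, -1.0534],
       [ 0.    ,  0.    ,  0.    ,  1.    ]])}
side {'vertical_fov': 55.77344579665089, 'cx': 318.12796475439, 'cy': 200.03608990059334, 'view': array([[ 0.7352, -0.6778, -0.0066, -0.328 ],
       [ 0.4334,  0.4626,  0.7734, -0.3216],
       [-0.5211, -0.5715,  0.6339, -0.6476],
       [ 0.    ,  0.    ,  0.    ,  1.    ]])}
{'time_s': 0.1, 'q': array([ 53.3819,  21.8382,  74.3793,  -0.0003,  83.8608, -12.336 ]), 'qvel': array([ 0.0312,  0.0119, -0.1339, -0.0017,  0.1901, -0.0163]), 'joint_efforts': array([  0.0052, -44.9226, -23.1657,  -0.0001,   0.0037,  -0.    ]), 'position': array([0.226 , 0.5011, 0.2418]), 'tool_rot': array([[-0.9115,  0.4112, -0.0008],
       [ 0.4112,  0.9115, -0.0011],
       [ 0.0003, -0.0013, -1.    ]]), 'ft_force': array([0.1908, 0.1286, 0.4683]), 'wrist_torque': array([-0.0122,  0.0258, -0.0144]), 'grip_width': 0.08568230278207946} 0.011
```

View pics/top0.png

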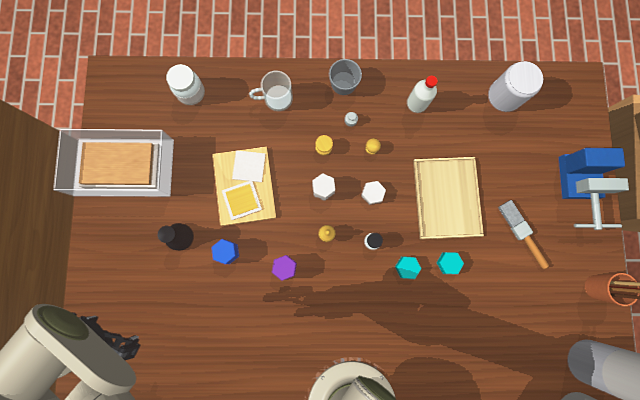

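View pics/side0.png

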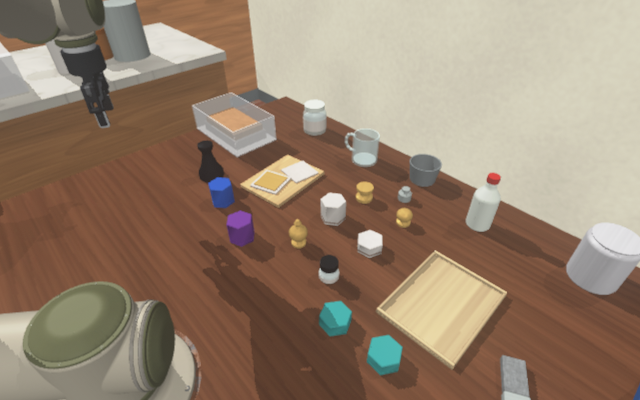

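The top view shows the pieces: spool (324,145), ball knob (373,146), tall plinth (323,187), low plinth (373,192), urn (327,233), jar (373,241) and tray (449,198). The side view confirms which plinth is tall and which is low. Next I'll enlarge the region.

```bash
python3 - <<'E'
import cv2
a=cv2.imread('pics/top0.png'); cv2.imwrite('pics/c0.png',cv2.resize(a[125:260,300:490],None,fx=4.2,fy=4.2,interpolation=cv2.INTER_CUBIC))
b=cv2.imread('pics/side0.png'); cv2.imwrite('pics/c1.png',cv2.resize(b[170:290,270:430],None,fx=4.9,fy=4.9,interpolation=cv2.INTER_CUBIC))
E
```

```text
(no output)
```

View pics/c0.png

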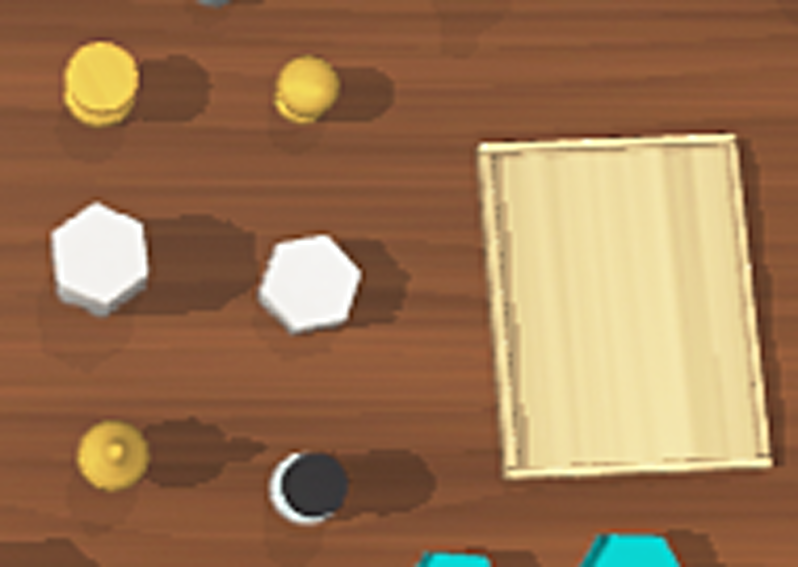

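View pics/c1.png

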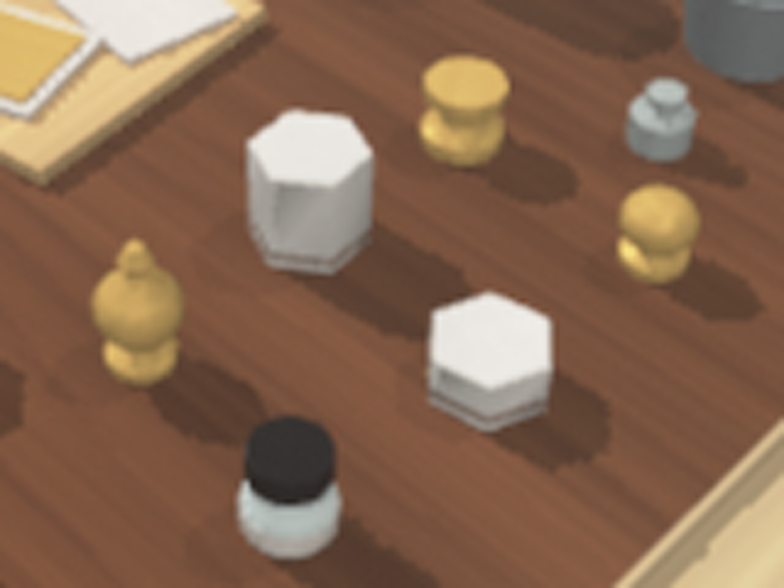

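```bash
cat >> h.py <<'E'
from scipy.optimize import minimize
P={}
def proj(cam,X):
    if cam not in P: P[cam]=env.camera_params(cam)
    p=P[cam]; X=np.atleast_2d(X); c=X@p['view'][:3,:3].T+p['view'][:3,3]
    f=200/np.tan(np.radians(p['vertical_fov']/2))
    return np.c_[p['cx']+f*c[:,0]/-c[:,2], p['cy']-f*c[:,1]/-c[:,2]]
def back(cam,u,v,z):
    g=lambda a: proj(cam,[a[0],a[1],z])[0]-[u,v]
    from scipy.optimize import fsolve
    return fsolve(g,[.5,0])
PROF={'low':[(.0323,0),(.0323,.03)],'tall':[(.0323,0),(.0323,.06)],
 'knob':[(.018,0),(.018,.006),(.011,.008),(.020,.022),(.020,.03),(.009,.04)],
 'spool':[(.023,0),(.023,.009),(.013,.011),(.013,.029),(.023,.031),(.023,.04)],
 'urn':[(.018,0),(.018,.006),(.010,.010),(.010,.018),(.022,.03),(.022,.04),(.007,.056),(.006,.068),(.001,.075)]}
SS=4
def sil(cam,name,x,y,yaw,z0,box):
    u0,v0,u1,v1=box; m=np.zeros(((v1-v0)*SS,(u1-u0)*SS),np.uint8)
    hexa=name in('low','tall'); n=6 if hexa else 32
    a=np.arange(n)*2*np.pi/n+(yaw+np.pi/6 if hexa else 0)
    rings=[proj(cam,np.c_[x+r*np.cos(a),y+r*np.sin(a),0*a+z0+z]) for r,z in PROF[name]]
    for A,B in zip(rings,rings[1:]):
        h=cv2.convexHull(((np.r_[A,B]+.5-[u0,v0])*SS*16-8).astype(np.int32)); cv2.fillConvexPoly(m,h,1,shift=4)
    return cv2.resize(m.astype(np.float32),(u1-u0,v1-v0),interpolation=cv2.INTER_AREA)
def mask(im,name):
    h,s,v=cv2.split(cv2.cvtColor(im,cv2.COLOR_RGB2HSV).astype(int))
    return ((s<60)&(v>90) if name in('low','tall') else (h>15)&(h<35)&(s>90)&(v>90)).astype(np.float32)
def fit(ims,name,x,y,z0=0,yaw=0,pad=12):
    data=[]
    for c,im in ims.items():
        q=np.r_[[proj(c,[x+dx,y+dy,z0+z])[0] for dx in(-.03,.03) for dy in(-.03,.03) for z in(0,PROF[name][-1][1])]]
        b=(*np.maximum((q.min(0)-pad).astype(int),0),*(q.max(0)+pad).astype(int))
        M=mask(im,name)[b[1]:b[3],b[0]:b[2]]
        k,L,st,ce=cv2.connectedComponentsWithStats(M.astype(np.uint8))
        if k>1: M=(L==1+np.argmax(st[1:,4])).astype(np.float32)
        b=(b[0],b[1],b[0]+M.shape[1],b[1]+M.shape[0]); data.append((c,M,b))
    f=lambda p:sum(np.abs(sil(c,name,p[0]/100,p[1]/100,p[2],z0,b)-M).sum()/M.sum() for c,M,b in data)
    best=None
    for w in ([-.4,-.1,.1,.4] if name in('low','tall') else [0]):
        r=minimize(f,[x*100,y*100,yaw+w],method='Nelder-Mead',options=dict(initial_simplex=np.array([x*100,y*100,yaw+w])+[[0,0,0],[1,0,0],[0,1,0],[.3,.3,.3]]))
        if best is None or r.fun<best.fun: best=r
    return best.x[0]/100,best.x[1]/100,np.degrees(best.x[2]),best.fun
E
python3 - <<'E'
from h import *
ims={c:cv2.imread(f'pics/{c}0.png')[:,:,::-1].copy() for c in('top','side')}
g={'low':(373,192),'tall':(323,187),'knob':(373,146),'spool':(324,145),'urn':(327,233)}
for n,uv in g.items():
    x,y=back('top',*uv,.02)
    for I in (ims,{'top':ims['top']},{'side':ims['side']}): print(n,list(I),np.round(fit(I,n,x,y),4))
t=[]
for c in((480,147),(736,136),(772,465),(506,477)):
    t.append(back('top',(c[0]+.5)/4.2-.5+300,(c[1]+.5)/4.2-.5+125,.014)); print(t[-1])
t=np.array(t);print(t.mean(0),[np.linalg.norm(t[i]-t[i-1]) for i in range(4)],np.degrees(np.arctan2(*(t[0]-t[3])[::-1])),np.degrees(np.arctan2(*(t[1]-t[2])[::-1])))
print('jar',back('top',300+313/4.2,125+486/4.2,.05))
E
```

```text
low ['top', 'side'] [ 0.551  -0.0633 12.5438  0.1244]
low ['top'] [ 0.5506 -0.0623 12.0633  0.0496]
low ['side'] [ 5.50800e-01 -6.45000e-02 -4.67641e+01  4.56000e-02]
tall ['top', 'side'] [ 0.5632  0.0728 36.3391  0.1158]
tall ['top'] [  0.563    0.0737 -21.8969   0.0468]
tall ['side'] [  0.5628   0.0709 -26.1646   0.0379]
knob ['top', 'side'] [ 0.6807 -0.0633  8.4152  0.1752]
knob ['top'] [ 0.6797 -0.0624  9.2878  0.0638]
knob ['side'] [ 0.6812 -0.0642  6.8272  0.0723]
spool ['top', 'side'] [0.6822 0.072  5.6824 0.1522]
spool ['top'] [ 0.6815  0.073  15.705   0.0587]
spool ['side'] [0.6826 0.0708 6.5036 0.059 ]
urn ['top', 'side'] [0.4389 0.0645 4.3372 0.1522]
urn ['top'] [0.4383 0.0654 0.4951 0.0518]
urn ['side'] [0.4392 0.0637 4.5122 0.0694]
[ 0.64340978 -0.17743546]
[ 0.65223956 -0.34767245]
[ 0.4354241 -0.3585404]
[ 0.42710248 -0.18685776]
[ 0.53954398 -0.26762652] [np.float64(0.21651241435919746), np.float64(0.17046582816803166), np.float64(0.2170876682836438), np.float64(0.17188420425353487)] 2.4942152235906576 2.8695695854143857
jar [ 0.41796401 -0.05874786]
```

Poses found, in world metres:
- low plinth: (.551,-.063), yaw 12.5°
- tall plinth: (.563,.072), yaw 36°
- knob: (.681,-.063)
- spool: (.682,.072)
- urn: (.439,.065)
- tray: (.5395,-.2675), yaw 2.7°

Next is a helper that works out the rows.

```bash
cat > plan.py <<'E'
# usage: plan.py x y z theta [nrows]  -> rows (tool y axis at world angle theta, mod 180)
import sys
from h import *
x,y,z,th=map(float,sys.argv[1:5]); s=env.observe(); R=s['tool_rot']
t0=np.degrees(np.arctan2(R[1,1],R[0,1])); d=(th-t0+90)%180-90
D=np.array([x,y,z])-s['position']
n=int(sys.argv[5]) if len(sys.argv)>5 else max(1,int(np.ceil(max(np.abs(D).max()/.042,abs(d)/8))))
print('t',s['time_s'],'pos',np.round(s['position'],4),'th',round(t0,2),'dyaw',round(d,2),'w',round(s['grip_width'],4),'q6',round(s['q'][5]),'tilt',np.round(R[:2,2],3),'n',n)
out=[]
for i in range(n):
    a=np.radians(t0+d*i/n); ty=np.array([np.cos(a),np.sin(a)]); tx=np.array([-ty[1],ty[0]])*1
    v=D/n*100; out.append('{"tx":%.2f,"ty":%.2f,"tz":%.2f,"yaw":%.3f}'%(v[:2]@tx,v[:2]@ty,-v[2],-np.radians(d)/n))
print(','.join(out))
E
python3 plan.py .551 -.063 .2 72.5
```

```text
t 0.1 pos [0.226  0.5011 0.2418] th 65.72 dyaw 6.78 w 0.0857 q6 -12 tilt [-0.001 -0.001] n 14
{"tx":-3.77,"ty":-2.72,"tz":0.30,"yaw":-0.008},{"tx":-3.75,"ty":-2.75,"tz":0.30,"yaw":-0.008},{"tx":-3.73,"ty":-2.78,"tz":0.30,"yaw":-0.008},{"tx":-3.70,"ty":-2.81,"tz":0.30,"yaw":-0.008},{"tx":-3.68,"ty":-2.84,"tz":0.30,"yaw":-0.008},{"tx":-3.65,"ty":-2.88,"tz":0.30,"yaw":-0.008},{"tx":-3.63,"ty":-2.91,"tz":0.30,"yaw":-0.008},{"tx":-3.61,"ty":-2.94,"tz":0.30,"yaw":-0.008},{"tx":-3.58,"ty":-2.97,"tz":0.30,"yaw":-0.008},{"tx":-3.56,"ty":-3.00,"tz":0.30,"yaw":-0.008},{"tx":-3.53,"ty":-3.03,"tz":0.30,"yaw":-0.008},{"tx":-3.50,"ty":-3.06,"tz":0.30,"yaw":-0.008},{"tx":-3.48,"ty":-3.09,"tz":0.30,"yaw":-0.008},{"tx":-3.45,"ty":-3.12,"tz":0.30,"yaw":-0.008}
```

carry_out:
  rows:
    - {"tx": -3.77,"ty": -2.72,"tz": 0.3,"yaw": -0.008}
    - {"tx": -3.75,"ty": -2.75,"tz": 0.3,"yaw": -0.008}
    - {"tx": -3.73,"ty": -2.78,"tz": 0.3,"yaw": -0.008}
    - {"tx": -3.7,"ty": -2.8,"tz": 0.3,"yaw": -0.008}
    - {"tx": -3.7,"ty": -2.85,"tz": 0.3,"yaw": -0.008}
    - {"tx": -3.65,"ty": -2.9,"tz": 0.3,"yaw": -0.008}
    - {"tx": -3.63,"ty": -2.9,"tz": 0.3,"yaw": -0.008}
    - {"tx": -3.6,"ty": -2.95,"tz": 0.3,"yaw": -0.008}
    - {"tx": -3.6,"ty": -2.97,"tz": 0.3,"yaw": -0.008}
    - {"tx": -3.56,"ty": -3.0,"tz": 0.3,"yaw": -0.008}
    - {"tx": -3.53,"ty": -3.0,"tz": 0.3,"yaw": -0.008}
    - {"tx": -3.5,"ty": -3.06,"tz": 0.3,"yaw": -0.008}
  jaw: -1
  squeeze: 40

```text
time_s: 1.3
position: [0.5113, 0.0028, 0.2017]
tool_rot: [[-0.951, 0.309, -0.005], [0.309, 0.951, -0.001], [0.004, -0.002, -1.0]]
ft_force: [0.9, 0.8, 0.9]
grip_width: 0.0855
```

```bash
python3 plan.py .551 -.063 .12 72.5
```

```text
t 1.3 pos [0.5113 0.0028 0.2017] th 71.98 dyaw 0.52 w 0.0855 q6 -85 tilt [-0.005 -0.001] n 2
{"tx":-2.91,"ty":-2.52,"tz":4.09,"yaw":-0.005},{"tx":-2.89,"ty":-2.53,"tz":4.09,"yaw":-0.005}
```

carry_out:
  rows:
    - {"tx": -2.9,"ty": -2.5,"tz": 4.1,"yaw": -0.005}
    - {"tx": -2.9,"ty": -2.5,"tz": 4.1,"yaw": -0.005}
    - {"tx": 0}
    - {"tx": 0}

```text
validation failed for argument at $.ro...
```

```bash
python3 plan.py .551 -.063 .016 72.5 5
```

```text
t 1.3 pos [0.5113 0.0028 0.2017] th 71.98 dyaw 0.52 w 0.0855 q6 -85 tilt [-0.005 -0.001] n 5
{"tx":-1.16,"ty":-1.01,"tz":3.71,"yaw":-0.002},{"tx":-1.16,"ty":-1.01,"tz":3.71,"yaw":-0.002},{"tx":-1.16,"ty":-1.01,"tz":3.71,"yaw":-0.002},{"tx":-1.16,"ty":-1.01,"tz":3.71,"yaw":-0.002},{"tx":-1.16,"ty":-1.02,"tz":3.71,"yaw":-0.002}
```

Every row needs all four fields.

carry_out:
  rows:
    - {"tx": -2.9,"ty": -2.5,"tz": 4.1,"yaw": -0.005}
    - {"tx": -2.9,"ty": -2.5,"tz": 4.1,"yaw": -0.005}
    - {"tx": 0,"ty": 0,"tz": 0,"yaw": 0}
    - {"tx": 0,"ty": 0,"tz": 0,"yaw": 0}

```text
time_s: 1.7
position: [0.5483, -0.0614, 0.1265]
tool_rot: [[-0.952, 0.306, -0.004], [0.306, 0.952, -0.001], [0.004, -0.002, -1.0]]
ft_force: [0.0, 0.8, 0.6]
grip_width: 0.0857
```

```bash
python3 plan.py .551 -.063 .016 72.5 5
```

```text
t 1.7 pos [ 0.5483 -0.0614  0.1265] th 72.19 dyaw 0.31 w 0.0857 q6 -91 tilt [-0.004 -0.001] n 5
{"tx":-0.06,"ty":-0.01,"tz":2.21,"yaw":-0.001},{"tx":-0.06,"ty":-0.01,"tz":2.21,"yaw":-0.001},{"tx":-0.06,"ty":-0.01,"tz":2.21,"yaw":-0.001},{"tx":-0.06,"ty":-0.01,"tz":2.21,"yaw":-0.001},{"tx":-0.06,"ty":-0.01,"tz":2.21,"yaw":-0.001}
```

carry_out:
  rows:
    - {"tx": -0.06,"ty": 0,"tz": 2.2,"yaw": 0}
    - {"tx": -0.06,"ty": 0,"tz": 2.2,"yaw": 0}
    - {"tx": -0.06,"ty": 0,"tz": 2.2,"yaw": 0}
    - {"tx": -0.06,"ty": 0,"tz": 2.2,"yaw": 0}
    - {"tx": -0.06,"ty": 0,"tz": 2.2,"yaw": 0}
    - {"tx": 0,"ty": 0,"tz": 0,"yaw": 0}

```text
time_s: 2.3
position: [0.5518, -0.0574, 0.02]
tool_rot: [[-0.954, 0.3, 0.005], [0.3, 0.954, -0.004], [-0.006, -0.002, -1.0]]
ft_force: [0.2, 0.6, -0.2]
grip_width: 0.0854
```

carry_out:
  rows:
    - {"tx": 0,"ty": 0,"tz": 0,"yaw": 0}
    - {"tx": 0,"ty": 0,"tz": 0,"yaw": 0}
    - {"tx": 0,"ty": 0,"tz": 0,"yaw": 0}
    - {"tx": 0,"ty": 0,"tz": 0,"yaw": 0}
    - {"tx": 0,"ty": 0,"tz": 0,"yaw": 0}
    - {"tx": 0,"ty": 0,"tz": 0,"yaw": 0}
  jaw: 1

```text
time_s: 2.9
position: [0.5537, -0.0563, 0.0263]
tool_rot: [[-0.954, 0.298, 0.013], [0.298, 0.954, -0.006], [-0.014, -0.002, -1.0]]
ft_force: [-0.8, -0.8, -1.1]
grip_width: 0.0548
```

```bash
python3 plan.py .5095 -.269 .15 62.7 7
```

```text
t 2.9 pos [ 0.5537 -0.0563  0.0263] th 72.64 dyaw -9.94 w 0.0548 q6 -91 tilt [ 0.013 -0.006] n 7
{"tx":-0.30,"ty":-3.09,"tz":-1.77,"yaw":0.025},{"tx":-0.38,"ty":-3.08,"tz":-1.77,"yaw":0.025},{"tx":-0.46,"ty":-3.07,"tz":-1.77,"yaw":0.025},{"tx":-0.53,"ty":-3.06,"tz":-1.77,"yaw":0.025},{"tx":-0.61,"ty":-3.04,"tz":-1.77,"yaw":0.025},{"tx":-0.68,"ty":-3.03,"tz":-1.77,"yaw":0.025},{"tx":-0.76,"ty":-3.01,"tz":-1.77,"yaw":0.025}
```

carry_out:
  rows:
    - {"tx": 0,"ty": 0,"tz": -3,"yaw": 0}
    - {"tx": 0,"ty": 0,"tz": -3,"yaw": 0}
    - {"tx": -0.3,"ty": -3.1,"tz": -1.5,"yaw": 0.025}
    - {"tx": -0.4,"ty": -3.1,"tz": -1,"yaw": 0.025}
    - {"tx": -0.45,"ty": -3.1,"tz": 0,"yaw": 0.025}
    - {"tx": -0.55,"ty": -3.1,"tz": 0,"yaw": 0.025}
    - {"tx": -0.6,"ty": -3,"tz": 0,"yaw": 0.025}
    - {"tx": -0.7,"ty": -3,"tz": 0,"yaw": 0.025}
    - {"tx": -0.75,"ty": -3,"tz": 0,"yaw": 0.025}
    - {"tx": 0,"ty": 0,"tz": 0,"yaw": 0}

```text
time_s: 3.9
position: [0.5058, -0.2765, 0.1158]
tool_rot: [[-0.885, 0.465, 0.012], [0.465, 0.885, -0.007], [-0.014, -0.001, -1.0]]
ft_force: [0.1, 1.2, -0.7]
grip_width: 0.0552
```

```bash
python3 plan.py .5095 -.269 .08 62.7 4; python3 -c "
from h import *
snap('side','s1')"; python3 plan.py .5095 -.269 .08 62.7 4
```

```text
t 3.9 pos [ 0.5058 -0.2765  0.1158] th 62.31 dyaw 0.39 w 0.0552 q6 -103 tilt [ 0.012 -0.007] n 4
{"tx":0.01,"ty":0.21,"tz":0.89,"yaw":-0.002},{"tx":0.01,"ty":0.21,"tz":0.89,"yaw":-0.002},{"tx":0.00,"ty":0.21,"tz":0.89,"yaw":-0.002},{"tx":0.00,"ty":0.21,"tz":0.89,"yaw":-0.002}
t 3.95 pos [ 0.506  -0.2748  0.1157] th 62.39 dyaw 0.31 w 0.0552 q6 -103 tilt [ 0.012 -0.006] n 4
{"tx":-0.01,"ty":0.17,"tz":0.89,"yaw":-0.001},{"tx":-0.01,"ty":0.17,"tz":0.89,"yaw":-0.001},{"tx":-0.01,"ty":0.17,"tz":0.89,"yaw":-0.001},{"tx":-0.01,"ty":0.17,"tz":0.89,"yaw":-0.001}
```

View pics/s1.png

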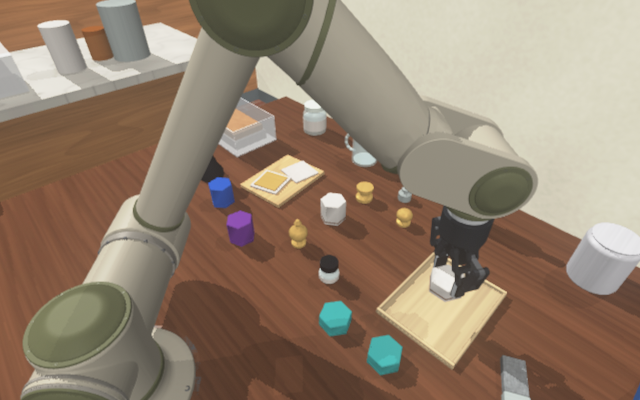

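The low plinth is held level over the tray at about (445,283) in the side view. Lowering it now.

carry_out:
  rows:
    - {"tx": 0,"ty": 0.2,"tz": 1.8,"yaw": -0.002}
    - {"tx": 0,"ty": 0.2,"tz": 1.8,"yaw": -0.002}
    - {"tx": 0,"ty": 0.2,"tz": 1.8,"yaw": -0.001}
    - {"tx": 0,"ty": 0.1,"tz": 1.6,"yaw": 0}
    - {"tx": 0,"ty": 0,"tz": 0.6,"yaw": 0}

```text
time_s: 4.45
position: [0.5113, -0.2647, 0.0383]
tool_rot: [[-0.89, 0.455, 0.013], [0.455, 0.89, -0.006], [-0.014, 0.001, -1.0]]
ft_force: [-0.2, -0.6, -1.9]
grip_width: 0.0552
```

```bash
python3 plan.py .5095 -.269 .032 62.7 4
```

```text
t 4.45 pos [ 0.5113 -0.2647  0.0383] th 62.92 dyaw -0.22 w 0.0552 q6 -102 tilt [ 0.013 -0.006] n 4
{"tx":-0.01,"ty":-0.12,"tz":0.16,"yaw":0.001},{"tx":-0.01,"ty":-0.12,"tz":0.16,"yaw":0.001},{"tx":-0.01,"ty":-0.12,"tz":0.16,"yaw":0.001},{"tx":-0.01,"ty":-0.12,"tz":0.16,"yaw":0.001}
```

carry_out:
  rows:
    - {"tx": 0,"ty": -0.12,"tz": 0.3,"yaw": 0}
    - {"tx": 0,"ty": -0.12,"tz": 0.3,"yaw": 0}
    - {"tx": 0,"ty": -0.1,"tz": 0.3,"yaw": 0}

```text
time_s: 4.75
position: [0.5105, -0.2666, 0.0296]
tool_rot: [[-0.891, 0.453, 0.014], [0.453, 0.891, -0.006], [-0.015, 0.001, -1.0]]
ft_force: [-0.4, -0.2, 1.0]
grip_width: 0.0548
```

carry_out:
  rows:
    - {"tx": 0,"ty": 0,"tz": 0.25,"yaw": 0}
    - {"tx": 0,"ty": 0,"tz": 0.25,"yaw": 0}

```text
time_s: 4.95
position: [0.5106, -0.2667, 0.0294]
tool_rot: [[-0.891, 0.453, 0.015], [0.453, 0.892, -0.008], [-0.017, 0.0, -1.0]]
ft_force: [-7.7, 6.5, 23.1]
grip_width: 0.0553
```

It has made floor contact at TCP z .0295, so I'll release and retreat.

carry_out:
  rows:
    - {"tx": 0,"ty": 0,"tz": 0,"yaw": 0}
    - {"tx": 0,"ty": 0,"tz": 0,"yaw": 0}
    - {"tx": 0,"ty": 0,"tz": 0,"yaw": 0}
    - {"tx": 0,"ty": 0,"tz": 0,"yaw": 0}
  jaw: -1

```text
time_s: 5.35
position: [0.5112, -0.2675, 0.0314]
tool_rot: [[-0.891, 0.453, 0.019], [0.453, 0.891, -0.01], [-0.021, -0.001, -1.0]]
ft_force: [-0.6, 0.5, -0.3]
grip_width: 0.0852
```

carry_out:
  rows:
    - {"tx": 0,"ty": 0,"tz": -2,"yaw": 0}
    - {"tx": 0,"ty": 0,"tz": -4,"yaw": 0}
    - {"tx": 0,"ty": 0,"tz": -4,"yaw": 0}
    - {"tx": 0,"ty": 0,"tz": -2,"yaw": 0}

```text
time_s: 5.75
position: [0.5078, -0.2657, 0.1513]
tool_rot: [[-0.891, 0.454, 0.011], [0.454, 0.891, -0.004], [-0.012, 0.001, -1.0]]
ft_force: [0.0, -0.2, 0.3]
grip_width: 0.0853
```

```bash
python3 plan.py .563 .072 .12 36
```

```text
t 5.75 pos [ 0.5078 -0.2657  0.1513] th 63.03 dyaw -27.03 w 0.0853 q6 -103 tilt [ 0.011 -0.004] n 9
{"tx":1.16,"ty":3.62,"tz":0.35,"yaw":0.052},{"tx":1.34,"ty":3.56,"tz":0.35,"yaw":0.052},{"tx":1.53,"ty":3.48,"tz":0.35,"yaw":0.052},{"tx":1.71,"ty":3.40,"tz":0.35,"yaw":0.052},{"tx":1.88,"ty":3.30,"tz":0.35,"yaw":0.052},{"tx":2.05,"ty":3.20,"tz":0.35,"yaw":0.052},{"tx":2.22,"ty":3.09,"tz":0.35,"yaw":0.052},{"tx":2.38,"ty":2.97,"tz":0.35,"yaw":0.052},{"tx":2.53,"ty":2.84,"tz":0.35,"yaw":0.052}
```

carry_out:
  rows:
    - {"tx": 1.2,"ty": 3.6,"tz": 0.2,"yaw": 0.052}
    - {"tx": 1.3,"ty": 3.6,"tz": 0.2,"yaw": 0.052}
    - {"tx": 1.5,"ty": 3.5,"tz": 0.2,"yaw": 0.052}
    - {"tx": 1.7,"ty": 3.4,"tz": 0.2,"yaw": 0.052}
    - {"tx": 1.9,"ty": 3.3,"tz": 0.2,"yaw": 0.052}
    - {"tx": 2.05,"ty": 3.2,"tz": 0.2,"yaw": 0.052}
    - {"tx": 2.2,"ty": 3.1,"tz": 0.2,"yaw": 0.052}
    - {"tx": 2.4,"ty": 3.0,"tz": 0.2,"yaw": 0.052}
    - {"tx": 2.5,"ty": 2.8,"tz": 0.2,"yaw": 0.052}
    - {"tx": 0,"ty": 0,"tz": 0,"yaw": 0}

```text
time_s: 6.75
position: [0.5699, 0.0816, 0.133]
tool_rot: [[-0.571, 0.821, 0.018], [0.821, 0.571, -0.009], [-0.018, 0.009, -1.0]]
ft_force: [-0.1, -1.2, -0.5]
grip_width: 0.0852
```

```bash
python3 - <<'E'
from h import *
ims={c:snap(c,c+'2') for c in('top','side')}
# mask for white in tray: show fit each cam
for I in (ims,{'top':ims['top']},{'side':ims['side']}): print(list(I),np.round(fit(I,'low',.51,-.267,.006,.045),4))
cv2.imwrite('pics/c2.png',np.hstack([cv2.resize(ims['top'][150:245,405:490],None,fx=4.5,fy=4.5,interpolation=2),cv2.resize(ims['side'][250:345,390:480],None,fx=4.5,fy=4.5,interpolation=2)])[:,:,::-1])
E
python3 plan.py .563 .072 .08 36
```

```text
['top', 'side'] [ 0.5102 -0.2683  3.4581  0.1117]
['top'] [ 0.5096 -0.2672  2.8101  0.0672]
['side'] [ 0.5103 -0.2686  2.4895  0.0289]
t 6.85 pos [0.5698 0.0784 0.1333] th 34.76 dyaw 1.24 w 0.0855 q6 -38 tilt [ 0.018 -0.01 ] n 2
{"tx":-0.07,"ty":-0.46,"tz":2.66,"yaw":-0.011},{"tx":-0.06,"ty":-0.46,"tz":2.66,"yaw":-0.011}
```

View pics/c2.png

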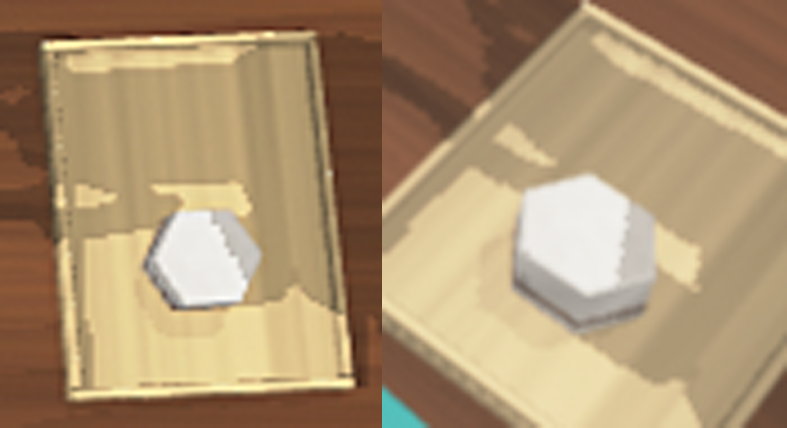

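The low plinth stands flat in the tray at (.510,-.268), yaw 2.8°, with its face along the tray's x. Now for the tall one.

carry_out:
  rows:
    - {"tx": -0.07,"ty": -0.4,"tz": 2.2,"yaw": -0.011}
    - {"tx": -0.06,"ty": -0.4,"tz": 2.2,"yaw": -0.011}
    - {"tx": 0,"ty": 0,"tz": 0.1,"yaw": 0}

```text
time_s: 7.15
position: [0.5652, 0.0687, 0.0878]
tool_rot: [[-0.587, 0.809, 0.02], [0.809, 0.587, -0.011], [-0.021, 0.009, -1.0]]
ft_force: [0.7, -0.8, 0.2]
grip_width: 0.0853
```

```bash
python3 plan.py .563 .072 .04 36 3
```

```text
t 7.15 pos [0.5652 0.0687 0.0878] th 35.97 dyaw 0.03 w 0.0853 q6 -40 tilt [ 0.02  -0.011] n 3
{"tx":0.13,"ty":0.01,"tz":1.59,"yaw":-0.000},{"tx":0.13,"ty":0.01,"tz":1.59,"yaw":-0.000},{"tx":0.13,"ty":0.01,"tz":1.59,"yaw":-0.000}
```

carry_out:
  rows:
    - {"tx": 0.13,"ty": 0,"tz": 1.6,"yaw": 0}
    - {"tx": 0.13,"ty": 0,"tz": 1.6,"yaw": 0}
    - {"tx": 0.13,"ty": 0,"tz": 1.6,"yaw": 0}
    - {"tx": 0,"ty": 0,"tz": 0.2,"yaw": 0}

```text
time_s: 7.55
position: [0.5661, 0.0668, 0.0399]
tool_rot: [[-0.582, 0.813, 0.024], [0.813, 0.583, -0.012], [-0.024, 0.013, -1.0]]
ft_force: [-1.0, 0.1, 0.1]
grip_width: 0.0852
```

carry_out:
  rows:
    - {"tx": 0,"ty": 0,"tz": 0.1,"yaw": 0}
    - {"tx": 0,"ty": 0,"tz": 0.1,"yaw": 0}
    - {"tx": 0,"ty": 0,"tz": 0.1,"yaw": 0}
    - {"tx": 0,"ty": 0,"tz": 0.1,"yaw": 0}
    - {"tx": 0,"ty": 0,"tz": 0.1,"yaw": 0}
    - {"tx": 0,"ty": 0,"tz": 0.1,"yaw": 0}
  jaw: 1

```text
time_s: 8.15
position: [0.5679, 0.0653, 0.04]
tool_rot: [[-0.581, 0.814, 0.03], [0.814, 0.581, -0.013], [-0.028, 0.017, -0.999]]
ft_force: [-3.7, 1.0, 7.2]
grip_width: 0.0552
```

carry_out:
  rows:
    - {"tx": 0,"ty": 0,"tz": -3,"yaw": 0}
    - {"tx": 0,"ty": 0,"tz": -4,"yaw": 0}
    - {"tx": 0,"ty": 0,"tz": -4,"yaw": 0}

```text
time_s: 8.45
position: [0.5624, 0.0667, 0.1488]
tool_rot: [[-0.581, 0.814, 0.019], [0.814, 0.581, -0.012], [-0.021, 0.008, -1.0]]
ft_force: [0.1, -0.5, -1.3]
grip_width: 0.0553
```

```bash
python3 plan.py .5675 -.2652 .16 62.8 9
```

```text
t 8.45 pos [0.5624 0.0667 0.1488] th 35.53 dyaw 27.27 w 0.0553 q6 -40 tilt [ 0.019 -0.012] n 9
{"tx":-3.03,"ty":-2.10,"tz":-0.12,"yaw":-0.053},{"tx":-2.92,"ty":-2.25,"tz":-0.12,"yaw":-0.053},{"tx":-2.80,"ty":-2.41,"tz":-0.12,"yaw":-0.053},{"tx":-2.66,"ty":-2.55,"tz":-0.12,"yaw":-0.053},{"tx":-2.53,"ty":-2.69,"tz":-0.12,"yaw":-0.053},{"tx":-2.38,"ty":-2.82,"tz":-0.12,"yaw":-0.053},{"tx":-2.23,"ty":-2.94,"tz":-0.12,"yaw":-0.053},{"tx":-2.07,"ty":-3.05,"tz":-0.12,"yaw":-0.053},{"tx":-1.91,"ty":-3.16,"tz":-0.12,"yaw":-0.053}
```

carry_out:
  rows:
    - {"tx": -3.0,"ty": -2.1,"tz": -0.2,"yaw": -0.053}
    - {"tx": -3.0,"ty": -2.2,"tz": -0.2,"yaw": -0.053}
    - {"tx": -2.8,"ty": -2.4,"tz": -0.1,"yaw": -0.053}
    - {"tx": -2.7,"ty": -2.5,"tz": -0.1,"yaw": -0.053}
    - {"tx": -2.6,"ty": -2.7,"tz": -0.1,"yaw": -0.053}
    - {"tx": -2.4,"ty": -2.8,"tz": -0.1,"yaw": -0.053}
    - {"tx": -2.3,"ty": -2.9,"tz": -0.1,"yaw": -0.053}
    - {"tx": -2.2,"ty": -2.9,"tz": -0.1,"yaw": -0.053}
    - {"tx": -2.2,"ty": -2.9,"tz": -0.1,"yaw": -0.053}
    - {"tx": 0,"ty": 0,"tz": 0,"yaw": 0}
    - {"tx": 0,"ty": 0,"tz": 0,"yaw": 0}

```text
time_s: 9.55
position: [0.581, -0.2775, 0.1751]
tool_rot: [[-0.899, 0.436, 0.036], [0.436, 0.9, -0.017], [-0.04, 0.001, -0.999]]
ft_force: [0.3, -0.3, -1.5]
grip_width: 0.0553
```

```bash
python3 plan.py .574 -.2685 .10 62.8 3;  python3 - <<'E'
from h import *
ims={c:snap(c,c+'3') for c in('top','side')}
cv2.imwrite('pics/c3.png',np.hstack([cv2.resize(ims['top'][140:245,405:490],None,fx=4.5,fy=4.5,interpolation=2),cv2.resize(ims['side'][230:335,400:490],None,fx=4.5,fy=4.5,interpolation=2)])[:,:,::-1])
E
python3 plan.py .574 -.2685 .10 62.8 3
```

```text
t 9.55 pos [ 0.581  -0.2775  0.1751] th 64.15 dyaw -1.35 w 0.0553 q6 -100 tilt [ 0.036 -0.017] n 3
{"tx":0.34,"ty":0.17,"tz":2.50,"yaw":0.008},{"tx":0.34,"ty":0.17,"tz":2.50,"yaw":0.008},{"tx":0.34,"ty":0.16,"tz":2.50,"yaw":0.008}
t 9.65 pos [ 0.5811 -0.2767  0.1752] th 64.21 dyaw -1.41 w 0.0555 q6 -100 tilt [ 0.036 -0.017] n 3
{"tx":0.33,"ty":0.14,"tz":2.51,"yaw":0.008},{"tx":0.33,"ty":0.14,"tz":2.51,"yaw":0.008},{"tx":0.34,"ty":0.14,"tz":2.51,"yaw":0.008}
```

View pics/c3.png

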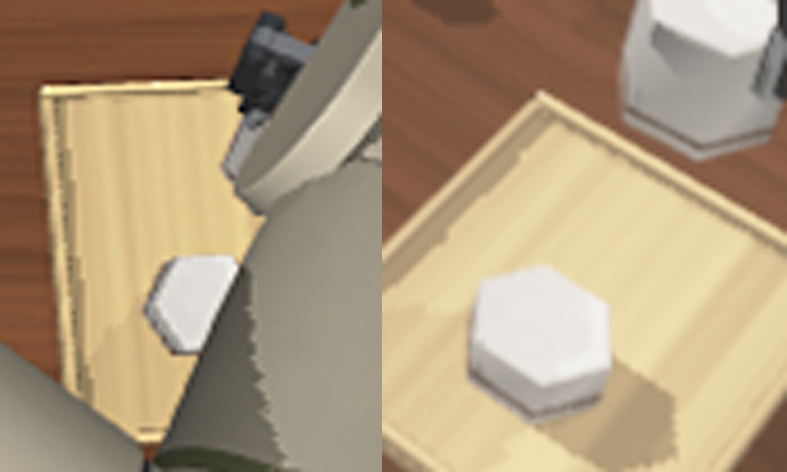

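```bash
python3 - <<'E'
from h import *
for (a,b) in((695,157),(622,112)): print(back('side',(a-382+.5)/4.5-.5+400,(b+.5)/4.5-.5+230,.135))
E
```

```text
[ 0.54654116 -0.29296947]
[ 0.54648269 -0.25992934]
```

carry_out:
  rows:
    - {"tx": 0.35,"ty": 0.15,"tz": 2.0,"yaw": 0.008}
    - {"tx": 0.35,"ty": 0.15,"tz": 2.5,"yaw": 0.008}
    - {"tx": 0.3,"ty": 0.1,"tz": 2.3,"yaw": 0.008}
    - {"tx": 0,"ty": 0,"tz": 0.1,"yaw": 0}

```text
time_s: 10.05
position: [0.577, -0.2649, 0.1058]
tool_rot: [[-0.89, 0.454, 0.038], [0.453, 0.891, -0.018], [-0.042, 0.001, -0.999]]
ft_force: [0.3, 0.8, 0.1]
grip_width: 0.0553
```

```bash
python3 plan.py .574 -.2685 .06 62.8 2
```

```text
t 10.05 pos [ 0.577  -0.2649  0.1058] th 63.02 dyaw -0.22 w 0.0553 q6 -99 tilt [ 0.038 -0.018] n 2
{"tx":0.05,"ty":-0.23,"tz":2.29,"yaw":0.002},{"tx":0.05,"ty":-0.23,"tz":2.29,"yaw":0.002}
```

carry_out:
  rows:
    - {"tx": 0.05,"ty": -0.2,"tz": 2.2,"yaw": 0.002}
    - {"tx": 0.05,"ty": -0.2,"tz": 2.2,"yaw": 0.002}
    - {"tx": 0,"ty": 0,"tz": 0.2,"yaw": 0}

```text
time_s: 10.35
position: [0.578, -0.267, 0.0625]
tool_rot: [[-0.89, 0.454, 0.042], [0.454, 0.891, -0.02], [-0.047, 0.001, -0.999]]
ft_force: [-0.1, -0.0, -1.0]
grip_width: 0.0552
```

```bash
python3 plan.py .575 -.2675 .05 62.8 2
```

```text
t 10.35 pos [ 0.578  -0.267   0.0625] th 62.99 dyaw -0.19 w 0.0552 q6 -99 tilt [ 0.042 -0.02 ] n 2
{"tx":0.12,"ty":-0.09,"tz":0.63,"yaw":0.002},{"tx":0.12,"ty":-0.09,"tz":0.63,"yaw":0.002}
```

carry_out:
  rows:
    - {"tx": 0.18,"ty": -0.05,"tz": 0.6,"yaw": 0}
    - {"tx": 0.18,"ty": -0.05,"tz": 0.5,"yaw": 0}
    - {"tx": 0.05,"ty": 0,"tz": 0.2,"yaw": 0}

```text
time_s: 10.65
position: [0.5759, -0.2661, 0.0525]
tool_rot: [[-0.89, 0.453, 0.047], [0.452, 0.892, -0.023], [-0.052, 0.0, -0.999]]
ft_force: [-0.2, -1.8, -2.0]
grip_width: 0.0554
```

```bash
python3 plan.py .575 -.2675 .045 62.8 2; python3 - <<'E'
from h import *
im=snap('side','s4')
cv2.imwrite('pics/c4.png',cv2.resize(im[230:335,390:500],None,fx=5.5,fy=5.5,interpolation=2)[:,:,::-1])
E
```

```text
t 10.65 pos [ 0.5759 -0.2661  0.0525] th 63.08 dyaw -0.28 w 0.0554 q6 -99 tilt [ 0.047 -0.023] n 2
{"tx":0.01,"ty":-0.08,"tz":0.37,"yaw":0.002},{"tx":0.01,"ty":-0.08,"tz":0.37,"yaw":0.002}
```

View pics/c4.png

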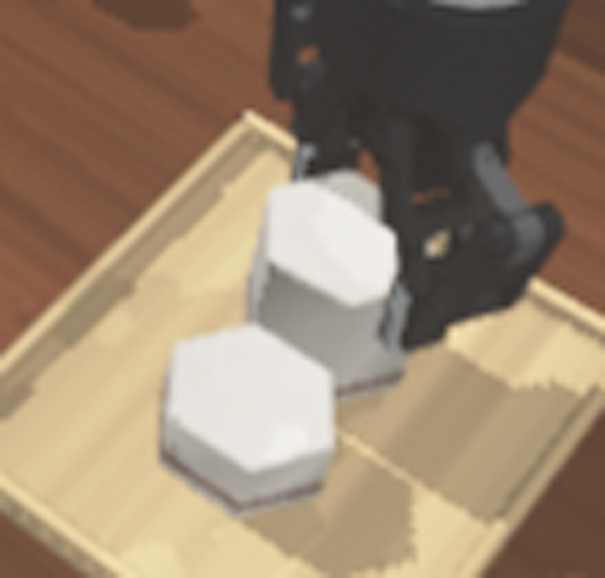

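The tall plinth hangs just clear of the low one at crop position (325,300), parallel to it and with a small gap. I'll lower it to contact.

carry_out:
  rows:
    - {"tx": 0.05,"ty": -0.05,"tz": 0.45,"yaw": 0}
    - {"tx": 0.05,"ty": -0.05,"tz": 0.35,"yaw": 0}

```text
time_s: 10.9
position: [0.5762, -0.2673, 0.0463]
tool_rot: [[-0.89, 0.453, 0.051], [0.452, 0.892, -0.026], [-0.057, 0.0, -0.998]]
ft_force: [-0.1, -0.7, 11.0]
grip_width: 0.0551
```

carry_out:
  rows:
    - {"tx": 0.03,"ty": 0,"tz": 0.25,"yaw": 0}

```text
time_s: 11.0
position: [0.5768, -0.2679, 0.0458]
tool_rot: [[-0.89, 0.453, 0.054], [0.452, 0.892, -0.027], [-0.06, -0.0, -0.998]]
ft_force: [-9.2, 3.9, 26.2]
grip_width: 0.0556
```

carry_out:
  rows:
    - {"tx": 0,"ty": 0,"tz": 0,"yaw": 0}
    - {"tx": 0,"ty": 0,"tz": 0,"yaw": 0}
    - {"tx": 0,"ty": 0,"tz": 0,"yaw": 0}
  jaw: -1

```text
time_s: 11.3
position: [0.5772, -0.2684, 0.0467]
tool_rot: [[-0.89, 0.453, 0.055], [0.452, 0.891, -0.029], [-0.062, -0.001, -0.998]]
ft_force: [0.2, 0.2, 0.2]
grip_width: 0.0855
```

carry_out:
  rows:
    - {"tx": 0,"ty": 0,"tz": -3,"yaw": 0}
    - {"tx": 0,"ty": 0,"tz": -4,"yaw": 0}
    - {"tx": 0,"ty": 0,"tz": -4,"yaw": 0}

```text
time_s: 11.6
position: [0.569, -0.264, 0.1529]
tool_rot: [[-0.89, 0.453, 0.044], [0.453, 0.891, -0.021], [-0.049, 0.002, -0.999]]
ft_force: [-0.0, 0.0, 0.3]
grip_width: 0.0851
```

```bash
python3 plan.py .681 -.063 .15 92.7; python3 plan.py .681 -.063 .15 62.7
```

```text
t 11.6 pos [ 0.569  -0.264   0.1529] th 63.04 dyaw 29.66 w 0.0851 q6 -99 tilt [ 0.044 -0.021] n 5
{"tx":-0.17,"ty":4.60,"tz":0.06,"yaw":-0.104},{"tx":-0.65,"ty":4.56,"tz":0.06,"yaw":-0.104},{"tx":-1.12,"ty":4.47,"tz":0.06,"yaw":-0.104},{"tx":-1.57,"ty":4.33,"tz":0.06,"yaw":-0.104},{"tx":-2.01,"ty":4.14,"tz":0.06,"yaw":-0.104}
t 11.6 pos [ 0.569  -0.264   0.1529] th 63.04 dyaw -0.34 w 0.0851 q6 -99 tilt [ 0.044 -0.021] n 5
{"tx":-0.17,"ty":4.60,"tz":0.06,"yaw":0.001},{"tx":-0.17,"ty":4.60,"tz":0.06,"yaw":0.001},{"tx":-0.16,"ty":4.60,"tz":0.06,"yaw":0.001},{"tx":-0.16,"ty":4.60,"tz":0.06,"yaw":0.001},{"tx":-0.15,"ty":4.60,"tz":0.06,"yaw":0.001}
```

carry_out:
  rows:
    - {"tx": -0.2,"ty": 4.6,"tz": -3.0,"yaw": -0.104}
    - {"tx": -0.65,"ty": 4.6,"tz": -3.0,"yaw": -0.104}
    - {"tx": -1.1,"ty": 4.5,"tz": -3.0,"yaw": -0.104}
    - {"tx": -1.6,"ty": 4.3,"tz": -1,"yaw": -0.104}
    - {"tx": -2.0,"ty": 4.1,"tz": 0,"yaw": -0.104}

```text
time_s: 12.1
position: [0.6722, -0.0714, 0.255]
tool_rot: [[-0.997, -0.057, 0.053], [-0.059, 0.998, -0.026], [-0.052, -0.029, -0.998]]
ft_force: [0.7, -0.3, -0.5]
grip_width: 0.0857
```

```bash
python3 - <<'E'
from h import *
ims={c:snap(c,c+'5') for c in('top','side')}
cv2.imwrite('pics/c5.png',np.hstack([cv2.resize(ims['top'][140:245,405:490],None,fx=4.4,fy=4.4,interpolation=2),cv2.resize(ims['side'][230:335,395:490],None,fx=4.4,fy=4.4,interpolation=2)])[:,:,::-1])
E
python3 plan.py .681 -.063 .10 92.7
```

```text
t 12.2 pos [ 0.673  -0.0677  0.2531] th 93.56 dyaw -0.86 w 0.0857 q6 -109 tilt [ 0.052 -0.024] n 4
{"tx":-0.21,"ty":0.11,"tz":3.83,"yaw":0.004},{"tx":-0.21,"ty":0.11,"tz":3.83,"yaw":0.004},{"tx":-0.21,"ty":0.11,"tz":3.83,"yaw":0.004},{"tx":-0.21,"ty":0.11,"tz":3.83,"yaw":0.004}
```

View pics/c5.png

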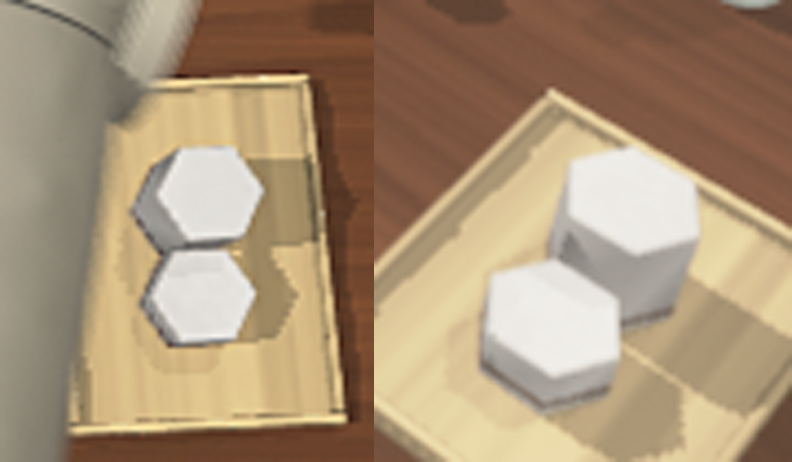

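```bash
cat > pair.py <<'E'
from h import *
def pair(ims,boxes,p0):
    def f(p):
        e=0
        for c,b in boxes.items():
            M=mask(ims[c],'low')[b[1]:b[3],b[0]:b[2]]
            S=np.maximum(sil(c,'low',p[0]/100,p[1]/100,p[2],.006,b),sil(c,'tall',p[3]/100,p[4]/100,p[5],.006,b))
            e+=np.abs(S-M).sum()/S.sum()
        return e
    p0=np.array(p0,float)
    for k in range(3):
        r=minimize(f,p0,method='Nelder-Mead',options=dict(initial_simplex=np.vstack([p0,p0+np.diag([.4,.4,.1]*2)]),maxiter=500)); p0=r.x
    p=p0; d=p[3:5]-p[:2]; a=p[2]
    print('low',p[:2],np.degrees(a),'tall',p[3:5],np.degrees(p[5]),'err',r.fun,'dist',np.hypot(*d),'in low frame',d@[np.cos(a),np.sin(a)],d@[-np.sin(a),np.cos(a)])
E
python3 - <<'E'
from pair import *
np.set_printoptions(precision=3,suppress=True)
ims={c:cv2.imread(f'pics/{c}5.png')[:,:,::-1].copy() for c in('top','side')}
B={'side':(410,258,472,328),'top':(432,168,472,222)}
p0=[51,-26.8,.049,56.8,-26.5,.049]
pair(ims,B,p0)
for c in B: pair(ims,{c:B[c]},p0)
E
```

```text
low [ 51.027 -26.836] 3.28774462286527 tall [ 56.779 -26.517] 1.6813356541349072 err 0.08246701955795288 dist 5.761319902578653 in low frame 5.761308106580353 -0.01165851192892068
low [ 51.037 -26.859] 2.7404757043967174 tall [ 56.767 -26.545] 1.0818209896812585 err 0.023553358390927315 dist 5.7379159179621615 in low frame 5.73778152479977 0.03927155802845537
low [ 51.016 -26.737] 3.7012561021227657 tall [ 56.719 -26.408] 4.0449972953257705 err 0.04709509760141373 dist 5.712514247558116 in low frame 5.712373257592074 -0.04013470445122022
```

The gap is about 1.5 mm, with the plinths aligned and parallel, so step 2 is fine. Knob next.

carry_out:
  rows:
    - {"tx": -0.3,"ty": 0,"tz": 3.8,"yaw": 0.005}
    - {"tx": -0.25,"ty": 0,"tz": 3.8,"yaw": 0.005}
    - {"tx": -0.2,"ty": 0.0,"tz": 3.8,"yaw": 0.005}
    - {"tx": -0.2,"ty": 0.0,"tz": 3.6,"yaw": 0}

```text
time_s: 12.6
position: [0.6932, -0.0711, 0.1046]
tool_rot: [[-0.997, -0.046, 0.063], [-0.048, 0.998, -0.028], [-0.062, -0.031, -0.998]]
ft_force: [1.2, 0.2, 1.0]
grip_width: 0.0853
```

```bash
python3 plan.py .681 -.063 .018 92.7 4
```

```text
t 12.6 pos [ 0.6932 -0.0711  0.1046] th 92.66 dyaw 0.04 w 0.0853 q6 -108 tilt [ 0.063 -0.028] n 4
{"tx":0.30,"ty":0.22,"tz":2.17,"yaw":-0.000},{"tx":0.30,"ty":0.22,"tz":2.17,"yaw":-0.000},{"tx":0.30,"ty":0.22,"tz":2.17,"yaw":-0.000},{"tx":0.30,"ty":0.22,"tz":2.17,"yaw":-0.000}
```

```bash
python3 - <<'E'
s=open('plan.py').read()
i=s.index('for i in'); j=s.index("print(','")
s=s[:i]+'''from scipy.spatial.transform import Rotation as Ro
for i in range(n):
    Ri=R@Ro.from_euler('z',-d*i/n,degrees=True).as_matrix(); v=Ri.T@(D/n*100)
    out.append('{"tx":%.2f,"ty":%.2f,"tz":%.2f,"yaw":%.3f}'%(*v,-np.radians(d)/n))
'''+s[j:]
open('plan.py','w').write(s)
E
python3 plan.py .681 -.063 .018 92.7 4
```

```text
t 12.6 pos [ 0.6932 -0.0711  0.1046] th 92.66 dyaw 0.04 w 0.0853 q6 -108 tilt [ 0.063 -0.028] n 4
{"tx":0.43,"ty":0.28,"tz":2.13,"yaw":-0.000},{"tx":0.43,"ty":0.28,"tz":2.13,"yaw":-0.000},{"tx":0.43,"ty":0.28,"tz":2.13,"yaw":-0.000},{"tx":0.43,"ty":0.28,"tz":2.13,"yaw":-0.000}
```

carry_out:
  rows:
    - {"tx": 0.65,"ty": 0.4,"tz": 2.0,"yaw": 0}
    - {"tx": 0.6,"ty": 0.4,"tz": 2.0,"yaw": 0}
    - {"tx": 0.5,"ty": 0.3,"tz": 2.0,"yaw": 0}

```text
time_s: 12.9
position: [0.6765, -0.0644, 0.0362]
tool_rot: [[-0.998, -0.043, 0.056], [-0.044, 0.999, -0.027], [-0.055, -0.029, -0.998]]
ft_force: [0.7, -0.5, 0.3]
grip_width: 0.0855
```

```bash
python3 plan.py .681 -.063 .018 92.7 2
```

```text
t 12.9 pos [ 0.6765 -0.0644  0.0362] th 92.45 dyaw 0.25 w 0.0855 q6 -107 tilt [ 0.056 -0.027] n 2
{"tx":-0.18,"ty":0.09,"tz":0.92,"yaw":-0.002},{"tx":-0.18,"ty":0.09,"tz":0.92,"yaw":-0.002}
```

carry_out:
  rows:
    - {"tx": -0.1,"ty": 0.05,"tz": 0.95,"yaw": 0}
    - {"tx": -0.1,"ty": 0,"tz": 0.85,"yaw": 0}
    - {"tx": 0,"ty": 0,"tz": 0.1,"yaw": 0}

```text
time_s: 13.2
position: [0.678, -0.0653, 0.0136]
tool_rot: [[-0.998, -0.041, 0.051], [-0.042, 0.999, -0.026], [-0.05, -0.028, -0.998]]
ft_force: [-0.1, -1.1, -0.8]
grip_width: 0.085
```

carry_out:
  rows:
    - {"tx": 0.03,"ty": 0,"tz": 0.1,"yaw": 0}
    - {"tx": 0.03,"ty": 0,"tz": 0.1,"yaw": 0}
    - {"tx": 0.03,"ty": 0,"tz": 0.1,"yaw": 0}
    - {"tx": 0.03,"ty": 0,"tz": 0.1,"yaw": 0}
    - {"tx": 0,"ty": 0,"tz": 0.1,"yaw": 0}
    - {"tx": 0,"ty": 0,"tz": 0,"yaw": 0}
  jaw: 1

```text
time_s: 13.8
position: [0.6791, -0.0663, 0.0131]
tool_rot: [[-0.998, -0.04, 0.058], [-0.042, 0.999, -0.028], [-0.057, -0.03, -0.998]]
ft_force: [0.8, -0.2, -1.6]
grip_width: 0.0382
```

carry_out:
  rows:
    - {"tx": -0.1,"ty": -0.1,"tz": -3,"yaw": 0}
    - {"tx": -0.2,"ty": -0.1,"tz": -4,"yaw": 0}
    - {"tx": -0.2,"ty": -0.1,"tz": -4,"yaw": 0}

```text
time_s: 14.1
position: [0.6754, -0.0655, 0.1197]
tool_rot: [[-0.998, -0.04, 0.045], [-0.041, 0.999, -0.024], [-0.044, -0.026, -0.999]]
ft_force: [0.4, -0.2, -1.3]
grip_width: 0.0377
```

```bash
python3 plan.py .5102 -.268 .16 92.7 6
```

```text
t 14.1 pos [ 0.6754 -0.0655  0.1197] th 92.31 dyaw 0.39 w 0.0377 q6 -107 tilt [ 0.045 -0.024] n 6
{"tx":2.86,"ty":-3.28,"tz":-0.71,"yaw":-0.001},{"tx":2.86,"ty":-3.27,"tz":-0.71,"yaw":-0.001},{"tx":2.87,"ty":-3.27,"tz":-0.71,"yaw":-0.001},{"tx":2.87,"ty":-3.27,"tz":-0.71,"yaw":-0.001},{"tx":2.87,"ty":-3.26,"tz":-0.71,"yaw":-0.001},{"tx":2.88,"ty":-3.26,"tz":-0.71,"yaw":-0.001}
```

carry_out:
  rows:
    - {"tx": 2.9,"ty": -3.3,"tz": -1.2,"yaw": 0}
    - {"tx": 2.9,"ty": -3.3,"tz": -1.0,"yaw": 0}
    - {"tx": 2.9,"ty": -3.3,"tz": -0.8,"yaw": 0}
    - {"tx": 2.9,"ty": -3.3,"tz": -0.4,"yaw": 0}
    - {"tx": 2.9,"ty": -3.3,"tz": -0.3,"yaw": 0}
    - {"tx": 2.6,"ty": -3.2,"tz": -0.2,"yaw": 0}
    - {"tx": 0,"ty": 0,"tz": 0,"yaw": 0}

```text
time_s: 14.8
position: [0.5081, -0.2755, 0.1642]
tool_rot: [[-0.997, -0.044, 0.06], [-0.046, 0.998, -0.031], [-0.059, -0.034, -0.998]]
ft_force: [0.8, 0.8, 0.0]
grip_width: 0.0384
```

```bash
python3 plan.py .508 -.268 .075 92.7 3
```

```text
t 14.8 pos [ 0.5081 -0.2755  0.1642] th 92.52 dyaw 0.18 w 0.0384 q6 -133 tilt [ 0.06  -0.031] n 3
{"tx":0.17,"ty":0.35,"tz":2.96,"yaw":-0.001},{"tx":0.17,"ty":0.35,"tz":2.96,"yaw":-0.001},{"tx":0.17,"ty":0.35,"tz":2.96,"yaw":-0.001}
```

carry_out:
  rows:
    - {"tx": 0.2,"ty": 0.3,"tz": 2.8,"yaw": 0}
    - {"tx": 0.2,"ty": 0.3,"tz": 2.8,"yaw": 0}
    - {"tx": 0.2,"ty": 0.3,"tz": 2.6,"yaw": 0}
    - {"tx": 0,"ty": 0,"tz": 0.1,"yaw": 0}

```text
time_s: 15.2
position: [0.5073, -0.2706, 0.0798]
tool_rot: [[-0.997, -0.041, 0.064], [-0.043, 0.998, -0.034], [-0.063, -0.037, -0.997]]
ft_force: [-0.4, 0.0, -0.6]
grip_width: 0.0381
```

```bash
python3 plan.py .508 -.268 .053 92.7 3; python3 - <<'E'
from h import *
im=snap('side','s6')
cv2.imwrite('pics/c6.png',cv2.resize(im[230:335,390:500],None,fx=5.5,fy=5.5,interpolation=2)[:,:,::-1])
E
```

```text
t 15.2 pos [ 0.5073 -0.2706  0.0798] th 92.34 dyaw 0.36 w 0.0381 q6 -133 tilt [ 0.064 -0.034] n 3
{"tx":0.03,"ty":0.12,"tz":0.89,"yaw":-0.002},{"tx":0.03,"ty":0.12,"tz":0.89,"yaw":-0.002},{"tx":0.03,"ty":0.12,"tz":0.89,"yaw":-0.002}
```

View pics/c6.png

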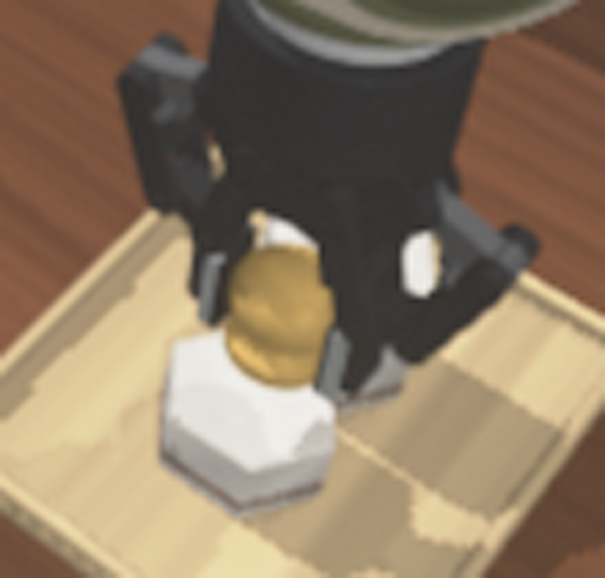

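The knob is upright and about 30 mm above the low plinth. Lowering.

carry_out:
  rows:
    - {"tx": 0.05,"ty": 0.12,"tz": 0.9,"yaw": 0}
    - {"tx": 0.05,"ty": 0.12,"tz": 0.9,"yaw": 0}
    - {"tx": 0.05,"ty": 0.1,"tz": 0.7,"yaw": 0}

```text
time_s: 15.55
position: [0.5104, -0.2697, 0.0587]
tool_rot: [[-0.997, -0.041, 0.072], [-0.044, 0.998, -0.041], [-0.071, -0.044, -0.997]]
ft_force: [-1.0, 0.3, -1.8]
grip_width: 0.0386
```

carry_out:
  rows:
    - {"tx": 0.03,"ty": 0,"tz": 0.35,"yaw": 0}
    - {"tx": 0.03,"ty": 0,"tz": 0.3,"yaw": 0}

```text
time_s: 15.75
position: [0.5104, -0.2699, 0.0516]
tool_rot: [[-0.996, -0.042, 0.073], [-0.045, 0.998, -0.041], [-0.071, -0.044, -0.997]]
ft_force: [0.8, -0.3, -1.4]
grip_width: 0.038
```

carry_out:
  rows:
    - {"tx": 0.2,"ty": 0.15,"tz": 0.25,"yaw": 0}
    - {"tx": 0.05,"ty": 0.05,"tz": 0.25,"yaw": 0}

```text
time_s: 15.95
position: [0.5095, -0.2692, 0.0484]
tool_rot: [[-0.996, -0.041, 0.077], [-0.045, 0.998, -0.044], [-0.075, -0.048, -0.996]]
ft_force: [-5.0, 0.5, 30.3]
grip_width: 0.0383
```

Contact. Release, then rise and move to the spool.

carry_out:
  rows:
    - {"tx": 0,"ty": 0,"tz": 0,"yaw": 0}
    - {"tx": 0,"ty": 0,"tz": 0,"yaw": 0}
    - {"tx": 0,"ty": 0,"tz": 0,"yaw": 0}
  jaw: -1

```text
time_s: 16.25
position: [0.5097, -0.2695, 0.0494]
tool_rot: [[-0.996, -0.041, 0.079], [-0.045, 0.998, -0.046], [-0.077, -0.049, -0.996]]
ft_force: [1.2, -0.8, 0.4]
grip_width: 0.0796
```

carry_out:
  rows:
    - {"tx": -0.3,"ty": -0.1,"tz": -3,"yaw": 0}
    - {"tx": -0.35,"ty": -0.2,"tz": -4,"yaw": 0}
    - {"tx": -0.35,"ty": -0.2,"tz": -4,"yaw": 0}

```text
time_s: 16.55
position: [0.509, -0.2675, 0.1572]
tool_rot: [[-0.997, -0.041, 0.069], [-0.044, 0.998, -0.037], [-0.067, -0.04, -0.997]]
ft_force: [0.5, -0.3, 0.0]
grip_width: 0.085
```

```bash
python3 plan.py .682 .072 .18 92.7 9
```

```text
t 16.55 pos [ 0.509  -0.2675  0.1572] th 92.35 dyaw 0.35 w 0.085 q6 -133 tilt [ 0.069 -0.037] n 9
{"tx":-2.10,"ty":3.68,"tz":-0.26,"yaw":-0.001},{"tx":-2.10,"ty":3.68,"tz":-0.26,"yaw":-0.001},{"tx":-2.10,"ty":3.67,"tz":-0.26,"yaw":-0.001},{"tx":-2.10,"ty":3.67,"tz":-0.26,"yaw":-0.001},{"tx":-2.11,"ty":3.67,"tz":-0.26,"yaw":-0.001},{"tx":-2.11,"ty":3.67,"tz":-0.26,"yaw":-0.001},{"tx":-2.11,"ty":3.67,"tz":-0.26,"yaw":-0.001},{"tx":-2.11,"ty":3.67,"tz":-0.26,"yaw":-0.001},{"tx":-2.12,"ty":3.67,"tz":-0.26,"yaw":-0.001}
```

carry_out:
  rows:
    - {"tx": -2.1,"ty": 3.6,"tz": -1.5,"yaw": 0}
    - {"tx": -2.1,"ty": 3.6,"tz": -1.0,"yaw": 0}
    - {"tx": -2.1,"ty": 3.6,"tz": -0.3,"yaw": 0}
    - {"tx": -2.1,"ty": 3.6,"tz": -0.2,"yaw": 0}
    - {"tx": -2.1,"ty": 3.6,"tz": 0,"yaw": 0}
    - {"tx": -2.1,"ty": 3.6,"tz": 0,"yaw": 0}
    - {"tx": -2.1,"ty": 3.6,"tz": 0,"yaw": 0}
    - {"tx": -2.1,"ty": 3.6,"tz": 0,"yaw": 0}
    - {"tx": -1.6,"ty": 3.3,"tz": 0,"yaw": 0}
    - {"tx": 0,"ty": 0,"tz": 0,"yaw": 0}

```text
time_s: 17.55
position: [0.6847, 0.0729, 0.1918]
tool_rot: [[-0.996, -0.036, 0.076], [-0.039, 0.998, -0.044], [-0.075, -0.046, -0.996]]
ft_force: [-0.4, -0.5, -0.0]
grip_width: 0.0855
```

```bash
python3 plan.py .682 .072 .08 92.7 3; python3 - <<'E'
from h import *
ims={c:snap(c,c+'7') for c in('top','side')}
cv2.imwrite('pics/c7.png',np.hstack([cv2.resize(ims['top'][140:245,405:490],None,fx=4.4,fy=4.4,interpolation=2),cv2.resize(ims['side'][230:335,395:490],None,fx=4.4,fy=4.4,interpolation=2)])[:,:,::-1])
E
python3 - <<'E'
from h import *
ims={c:cv2.imread(f'pics/{c}7.png')[:,:,::-1].copy() for c in('top','side')}
E
python3 plan.py .682 .072 .08 92.7 3
```

```text
t 17.55 pos [0.6847 0.0729 0.1918] th 92.06 dyaw 0.64 w 0.0855 q6 -95 tilt [ 0.076 -0.044] n 3
{"tx":0.37,"ty":0.15,"tz":3.71,"yaw":-0.004},{"tx":0.37,"ty":0.15,"tz":3.71,"yaw":-0.004},{"tx":0.37,"ty":0.15,"tz":3.71,"yaw":-0.004}
t 17.65 pos [0.6839 0.0693 0.1921] th 91.89 dyaw 0.81 w 0.0853 q6 -95 tilt [ 0.076 -0.045] n 3
{"tx":0.34,"ty":0.27,"tz":3.71,"yaw":-0.005},{"tx":0.33,"ty":0.27,"tz":3.71,"yaw":-0.005},{"tx":0.33,"ty":0.27,"tz":3.71,"yaw":-0.005}
```

View pics/c7.png

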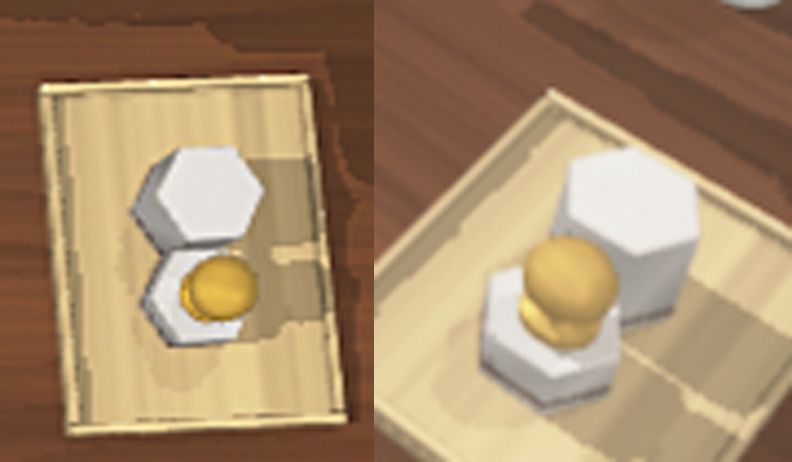

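```bash
python3 - <<'E'
import h
from h import *
ims={c:cv2.imread(f'pics/{c}7.png')[:,:,::-1].copy() for c in('top','side')}
def m2(im,name):
    h,s,v=cv2.split(cv2.cvtColor(im,cv2.COLOR_RGB2HSV).astype(int)); return ((h>14)&(h<35)&(s>135)&(v>80)).astype(np.float32)
h.mask=m2
for I in ({'top':ims['top']},{'side':ims['side']}): print(list(I),np.round(fit(I,'knob',.51,-.268,.036,pad=4),4))
E
```

```text
['top'] [ 0.5102 -0.2695 11.7437  0.1506]
['side'] [ 0.51  -0.268  0.       inf]h.py:41: RuntimeWarning: divide by zero encountered in scalar divide
  f=lambda p:sum(np.abs(sil(c,name,p[0]/100,p[1]/100,p[2],z0,b)-M).sum()/M.sum() for c,M,b in data)
  np.max(np.abs(fsim[0] - fsim[1:])) <= fatol):
```

carry_out:
  rows:
    - {"tx": 0.35,"ty": 0.3,"tz": 3.5,"yaw": -0.005}
    - {"tx": 0.35,"ty": 0.3,"tz": 3.6,"yaw": -0.005}
    - {"tx": 0.35,"ty": 0.3,"tz": 3.3,"yaw": -0.005}

```text
time_s: 17.95
position: [0.683, 0.0689, 0.0906]
tool_rot: [[-0.995, -0.044, 0.087], [-0.048, 0.998, -0.047], [-0.085, -0.051, -0.995]]
ft_force: [0.2, 0.3, -1.0]
grip_width: 0.0854
```

```bash
python3 plan.py .682 .072 .016 92.7 4
```

```text
t 17.95 pos [0.683  0.0689 0.0906] th 92.52 dyaw 0.18 w 0.0854 q6 -95 tilt [ 0.087 -0.047] n 4
{"tx":0.18,"ty":0.17,"tz":1.85,"yaw":-0.001},{"tx":0.18,"ty":0.17,"tz":1.85,"yaw":-0.001},{"tx":0.18,"ty":0.17,"tz":1.85,"yaw":-0.001},{"tx":0.18,"ty":0.17,"tz":1.85,"yaw":-0.001}
```

carry_out:
  rows:
    - {"tx": 0.2,"ty": 0.2,"tz": 1.8,"yaw": 0}
    - {"tx": 0.2,"ty": 0.2,"tz": 1.8,"yaw": 0}
    - {"tx": 0.2,"ty": 0.2,"tz": 1.8,"yaw": 0}
    - {"tx": 0.15,"ty": 0.1,"tz": 1.2,"yaw": 0}
    - {"tx": 0,"ty": 0,"tz": 0.2,"yaw": 0}

```text
time_s: 18.45
position: [0.6765, 0.0644, 0.015]
tool_rot: [[-0.996, -0.036, 0.077], [-0.04, 0.998, -0.048], [-0.075, -0.051, -0.996]]
ft_force: [0.0, 0.2, 0.3]
grip_width: 0.0852
```

```bash
python3 plan.py .682 .072 .016 92.7 1
```

```text
t 18.45 pos [0.6765 0.0644 0.015 ] th 92.05 dyaw 0.65 w 0.0852 q6 -94 tilt [ 0.077 -0.048] n 1
{"tx":-0.59,"ty":0.73,"tz":-0.09,"yaw":-0.011}
```

carry_out:
  rows:
    - {"tx": -0.4,"ty": 0.6,"tz": 0.05,"yaw": 0}
    - {"tx": -0.2,"ty": 0.4,"tz": 0.05,"yaw": 0}

```text
time_s: 18.65
position: [0.683, 0.0735, 0.0152]
tool_rot: [[-0.996, -0.033, 0.078], [-0.037, 0.998, -0.049], [-0.077, -0.051, -0.996]]
ft_force: [-0.3, -0.3, -0.2]
grip_width: 0.0854
```

carry_out:
  rows:
    - {"tx": 0,"ty": 0.05,"tz": 0.05,"yaw": 0}
    - {"tx": 0,"ty": 0.05,"tz": 0.1,"yaw": 0}
    - {"tx": 0,"ty": 0.05,"tz": 0.1,"yaw": 0}
    - {"tx": 0,"ty": 0,"tz": 0.05,"yaw": 0}
    - {"tx": 0,"ty": 0,"tz": 0,"yaw": 0}
  jaw: 1

```text
time_s: 19.15
position: [0.6849, 0.076, 0.0157]
tool_rot: [[-0.996, -0.035, 0.084], [-0.039, 0.998, -0.049], [-0.082, -0.052, -0.995]]
ft_force: [-0.6, 0.0, -0.1]
grip_width: 0.0447
```

carry_out:
  rows:
    - {"tx": -0.3,"ty": -0.2,"tz": -4,"yaw": 0}
    - {"tx": -0.35,"ty": -0.2,"tz": -4.5,"yaw": 0}
    - {"tx": -0.35,"ty": -0.2,"tz": -4.5,"yaw": 0}
    - {"tx": -0.35,"ty": -0.2,"tz": -4.5,"yaw": 0}

```text
time_s: 19.55
position: [0.6811, 0.077, 0.1881]
tool_rot: [[-0.997, -0.035, 0.067], [-0.038, 0.998, -0.048], [-0.065, -0.05, -0.997]]
ft_force: [0.5, -0.1, -0.6]
grip_width: 0.0444
```

```bash
python3 plan.py .567 -.265 .22 92.7 9
```

```text
t 19.55 pos [0.6811 0.077  0.1881] th 92.02 dyaw 0.68 w 0.0444 q6 -94 tilt [ 0.067 -0.048] n 9
{"tx":1.39,"ty":-3.77,"tz":-0.26,"yaw":-0.001},{"tx":1.39,"ty":-3.76,"tz":-0.26,"yaw":-0.001},{"tx":1.40,"ty":-3.76,"tz":-0.26,"yaw":-0.001},{"tx":1.40,"ty":-3.76,"tz":-0.26,"yaw":-0.001},{"tx":1.41,"ty":-3.76,"tz":-0.26,"yaw":-0.001},{"tx":1.41,"ty":-3.76,"tz":-0.26,"yaw":-0.001},{"tx":1.42,"ty":-3.76,"tz":-0.26,"yaw":-0.001},{"tx":1.42,"ty":-3.75,"tz":-0.26,"yaw":-0.001},{"tx":1.43,"ty":-3.75,"tz":-0.26,"yaw":-0.001}
```

carry_out:
  rows:
    - {"tx": 1.4,"ty": -3.8,"tz": 0,"yaw": 0}
    - {"tx": 1.4,"ty": -3.8,"tz": 0,"yaw": 0}
    - {"tx": 1.4,"ty": -3.8,"tz": 0,"yaw": 0}
    - {"tx": 1.4,"ty": -3.8,"tz": 0,"yaw": 0}
    - {"tx": 1.4,"ty": -3.8,"tz": 0,"yaw": 0}
    - {"tx": 1.4,"ty": -3.8,"tz": 0,"yaw": 0}
    - {"tx": 1.4,"ty": -3.8,"tz": 0,"yaw": 0}
    - {"tx": 1.4,"ty": -3.8,"tz": 0,"yaw": 0}
    - {"tx": 1.2,"ty": -3.4,"tz": 0,"yaw": 0}
    - {"tx": 0,"ty": 0,"tz": 0,"yaw": 0}

```text
time_s: 20.55
position: [0.5672, -0.2769, 0.2035]
tool_rot: [[-0.996, -0.038, 0.082], [-0.042, 0.998, -0.049], [-0.079, -0.053, -0.995]]
ft_force: [1.0, 1.0, 0.0]
grip_width: 0.0449
```

```bash
python3 plan.py .5695 -.265 .11 92.7 4
```

```text
t 20.55 pos [ 0.5672 -0.2769  0.2035] th 92.19 dyaw 0.51 w 0.0449 q6 -129 tilt [ 0.082 -0.049] n 4
{"tx":0.12,"ty":0.42,"tz":2.32,"yaw":-0.002},{"tx":0.11,"ty":0.42,"tz":2.32,"yaw":-0.002},{"tx":0.11,"ty":0.42,"tz":2.32,"yaw":-0.002},{"tx":0.11,"ty":0.42,"tz":2.32,"yaw":-0.002}
```

Tilt is the same as at the grasp (.082 against .084), so the spool is level. Descending.

carry_out:
  rows:
    - {"tx": 0.15,"ty": 0.4,"tz": 2.2,"yaw": 0}
    - {"tx": 0.15,"ty": 0.4,"tz": 2.2,"yaw": 0}
    - {"tx": 0.15,"ty": 0.4,"tz": 2.2,"yaw": 0}
    - {"tx": 0.15,"ty": 0.35,"tz": 1.8,"yaw": 0}

```text
time_s: 20.95
position: [0.5684, -0.2659, 0.1182]
tool_rot: [[-0.996, -0.036, 0.086], [-0.04, 0.998, -0.052], [-0.084, -0.055, -0.995]]
ft_force: [1.4, -0.5, -0.6]
grip_width: 0.0447
```

```bash
python3 plan.py .5695 -.265 .09 92.7 3
```

```text
t 20.95 pos [ 0.5684 -0.2659  0.1182] th 92.04 dyaw 0.66 w 0.0447 q6 -128 tilt [ 0.086 -0.052] n 3
{"tx":0.04,"ty":0.08,"tz":0.94,"yaw":-0.004},{"tx":0.04,"ty":0.08,"tz":0.94,"yaw":-0.004},{"tx":0.04,"ty":0.08,"tz":0.94,"yaw":-0.004}
```

carry_out:
  rows:
    - {"tx": 0.05,"ty": 0.05,"tz": 1.0,"yaw": 0}
    - {"tx": 0.05,"ty": 0.05,"tz": 1.0,"yaw": 0}
    - {"tx": 0.05,"ty": 0.05,"tz": 0.7,"yaw": 0}

```text
time_s: 21.25
position: [0.5693, -0.2637, 0.0884]
tool_rot: [[-0.996, -0.037, 0.084], [-0.042, 0.998, -0.05], [-0.082, -0.054, -0.995]]
ft_force: [-0.8, -0.7, -0.8]
grip_width: 0.0447
```

```bash
python3 plan.py .5695 -.265 .083 92.7 2
```

```text
t 21.25 pos [ 0.5693 -0.2637  0.0884] th 92.14 dyaw 0.56 w 0.0447 q6 -128 tilt [ 0.084 -0.05 ] n 2
{"tx":0.02,"ty":-0.05,"tz":0.27,"yaw":-0.005},{"tx":0.02,"ty":-0.05,"tz":0.27,"yaw":-0.005}
```

carry_out:
  rows:
    - {"tx": 0.02,"ty": -0.05,"tz": 0.35,"yaw": 0}
    - {"tx": 0.02,"ty": -0.05,"tz": 0.3,"yaw": 0}

```text
time_s: 21.45
position: [0.5699, -0.2651, 0.0817]
tool_rot: [[-0.996, -0.038, 0.085], [-0.042, 0.998, -0.05], [-0.083, -0.054, -0.995]]
ft_force: [1.1, -1.0, 0.3]
grip_width: 0.0445
```

carry_out:
  rows:
    - {"tx": 0,"ty": 0,"tz": 0.2,"yaw": 0}

```text
time_s: 21.55
position: [0.5702, -0.2653, 0.0813]
tool_rot: [[-0.996, -0.038, 0.086], [-0.042, 0.998, -0.051], [-0.084, -0.054, -0.995]]
ft_force: [-8.6, 4.9, 22.3]
grip_width: 0.0445
```

carry_out:
  rows:
    - {"tx": 0,"ty": 0,"tz": 0,"yaw": 0}
    - {"tx": 0,"ty": 0,"tz": 0,"yaw": 0}
    - {"tx": 0,"ty": 0,"tz": 0,"yaw": 0}
  jaw: -1

```text
time_s: 21.85
position: [0.571, -0.266, 0.0831]
tool_rot: [[-0.995, -0.037, 0.089], [-0.042, 0.998, -0.053], [-0.087, -0.056, -0.995]]
ft_force: [-0.6, 0.2, 1.0]
grip_width: 0.0845
```

carry_out:
  rows:
    - {"tx": -0.3,"ty": -0.15,"tz": -3,"yaw": 0}
    - {"tx": -0.35,"ty": -0.2,"tz": -4.5,"yaw": 0}
    - {"tx": -0.35,"ty": -0.2,"tz": -4.5,"yaw": 0}
    - {"tx": -0.35,"ty": -0.2,"tz": -4.5,"yaw": 0}

```text
time_s: 22.25
position: [0.5683, -0.2635, 0.2472]
tool_rot: [[-0.996, -0.037, 0.077], [-0.04, 0.998, -0.045], [-0.075, -0.048, -0.996]]
ft_force: [1.5, -0.6, -0.2]
grip_width: 0.0852
```

```bash
python3 plan.py .439 .0645 .24 92.7 9
```

```text
t 22.25 pos [ 0.5683 -0.2635  0.2472] th 92.12 dyaw 0.58 w 0.0852 q6 -128 tilt [ 0.077 -0.045] n 9
{"tx":1.29,"ty":3.69,"tz":-0.19,"yaw":-0.001},{"tx":1.29,"ty":3.70,"tz":-0.19,"yaw":-0.001},{"tx":1.28,"ty":3.70,"tz":-0.19,"yaw":-0.001},{"tx":1.28,"ty":3.70,"tz":-0.19,"yaw":-0.001},{"tx":1.27,"ty":3.70,"tz":-0.19,"yaw":-0.001},{"tx":1.27,"ty":3.70,"tz":-0.19,"yaw":-0.001},{"tx":1.26,"ty":3.70,"tz":-0.19,"yaw":-0.001},{"tx":1.26,"ty":3.70,"tz":-0.19,"yaw":-0.001},{"tx":1.26,"ty":3.71,"tz":-0.19,"yaw":-0.001}
```

carry_out:
  rows:
    - {"tx": 1.3,"ty": 3.7,"tz": -0.2,"yaw": 0}
    - {"tx": 1.3,"ty": 3.7,"tz": -0.2,"yaw": 0}
    - {"tx": 1.3,"ty": 3.7,"tz": -0.2,"yaw": 0}
    - {"tx": 1.3,"ty": 3.7,"tz": 0,"yaw": 0}
    - {"tx": 1.3,"ty": 3.7,"tz": 0,"yaw": 0}
    - {"tx": 1.3,"ty": 3.7,"tz": 0,"yaw": 0}
    - {"tx": 1.3,"ty": 3.7,"tz": 0,"yaw": 0}
    - {"tx": 1.2,"ty": 3.7,"tz": 0,"yaw": 0}
    - {"tx": 1.1,"ty": 3.4,"tz": 0,"yaw": 0}
    - {"tx": 0,"ty": 0,"tz": 0,"yaw": 0}

```text
time_s: 23.25
position: [0.4397, 0.0696, 0.2329]
tool_rot: [[-0.995, -0.032, 0.097], [-0.037, 0.998, -0.056], [-0.095, -0.059, -0.994]]
ft_force: [-0.9, 0.1, 0.4]
grip_width: 0.0855
```

```bash
python3 - <<'E'
from h import *
ims={c:snap(c,c+'8') for c in('top','side')}
cv2.imwrite('pics/c8.png',np.hstack([cv2.resize(ims['top'][140:245,405:490],None,fx=4.4,fy=4.4,interpolation=2),cv2.resize(ims['side'][230:335,395:490],None,fx=4.4,fy=4.4,interpolation=2)])[:,:,::-1])
E
python3 plan.py .439 .0645 .11 92.7 6
```

```text
t 23.35 pos [0.4413 0.0672 0.2333] th 91.7 dyaw 1.0 w 0.0856 q6 -96 tilt [ 0.098 -0.057] n 6
{"tx":0.24,"ty":0.08,"tz":2.04,"yaw":-0.003},{"tx":0.24,"ty":0.08,"tz":2.04,"yaw":-0.003},{"tx":0.24,"ty":0.08,"tz":2.04,"yaw":-0.003},{"tx":0.24,"ty":0.08,"tz":2.04,"yaw":-0.003},{"tx":0.24,"ty":0.08,"tz":2.04,"yaw":-0.003},{"tx":0.24,"ty":0.08,"tz":2.04,"yaw":-0.003}
```

View pics/c8.png

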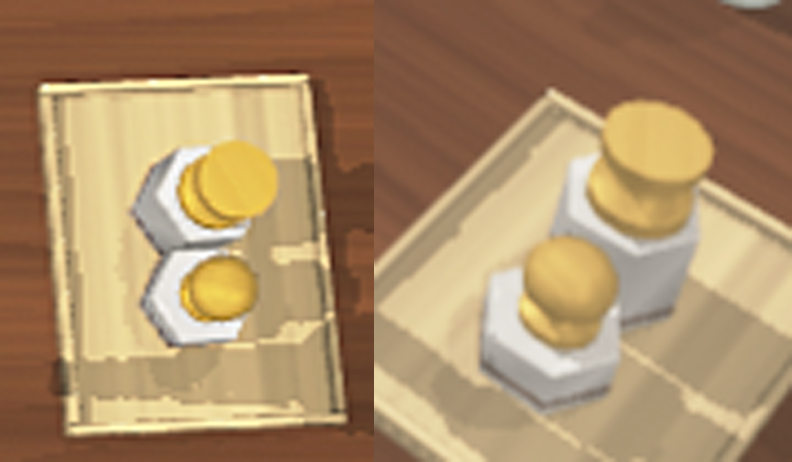

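```bash
python3 - <<'E'
from h import *
print(back('top',(238+.5)/4.4-.5+405,(179+.5)/4.4-.5+140,.106), back('side',(657-374+.5)/4.4-.5+395,(142+.5)/4.4-.5+230,.106))
E
```

```text
[ 0.56726084 -0.26565672] [ 0.56613931 -0.26788124]
```

carry_out:
  rows:
    - {"tx": 0.3,"ty": 0.1,"tz": 2.0,"yaw": -0.005}
    - {"tx": 0.3,"ty": 0.1,"tz": 2.0,"yaw": -0.005}
    - {"tx": 0.3,"ty": 0.1,"tz": 2.0,"yaw": -0.005}
    - {"tx": 0.3,"ty": 0.1,"tz": 2.0,"yaw": 0}
    - {"tx": 0.3,"ty": 0.1,"tz": 2.0,"yaw": 0}
    - {"tx": 0.2,"ty": 0.1,"tz": 1.6,"yaw": 0}

```text
time_s: 23.95
position: [0.4417, 0.0589, 0.115]
tool_rot: [[-0.993, -0.036, 0.108], [-0.043, 0.997, -0.06], [-0.105, -0.064, -0.992]]
ft_force: [0.5, 0.1, 0.5]
grip_width: 0.0857
```

```bash
python3 plan.py .439 .0645 .028 92.7 4
```

```text
t 23.95 pos [0.4417 0.0589 0.115 ] th 92.09 dyaw 0.61 w 0.0857 q6 -96 tilt [ 0.108 -0.06 ] n 4
{"tx":0.29,"ty":0.28,"tz":2.14,"yaw":-0.003},{"tx":0.29,"ty":0.28,"tz":2.14,"yaw":-0.003},{"tx":0.29,"ty":0.28,"tz":2.14,"yaw":-0.003},{"tx":0.29,"ty":0.28,"tz":2.14,"yaw":-0.003}
```

carry_out:
  rows:
    - {"tx": 0.3,"ty": 0.45,"tz": 2.0,"yaw": 0}
    - {"tx": 0.3,"ty": 0.4,"tz": 2.0,"yaw": 0}
    - {"tx": 0.3,"ty": 0.4,"tz": 2.0,"yaw": 0}

```text
time_s: 24.25
position: [0.4419, 0.0634, 0.0519]
tool_rot: [[-0.993, -0.03, 0.111], [-0.037, 0.997, -0.062], [-0.109, -0.065, -0.992]]
ft_force: [-0.1, -0.1, 0.4]
grip_width: 0.0854
```

```bash
python3 plan.py .439 .0645 .028 92.7 2
```

```text
t 24.25 pos [0.4419 0.0634 0.0519] th 91.73 dyaw 0.97 w 0.0854 q6 -94 tilt [ 0.111 -0.062] n 2
{"tx":0.27,"ty":0.14,"tz":1.16,"yaw":-0.008},{"tx":0.27,"ty":0.14,"tz":1.16,"yaw":-0.008}
```

carry_out:
  rows:
    - {"tx": 0.3,"ty": 0.2,"tz": 1.15,"yaw": -0.008}
    - {"tx": 0.3,"ty": 0.2,"tz": 0.95,"yaw": -0.008}

```text
time_s: 24.45
position: [0.4393, 0.0635, 0.0279]
tool_rot: [[-0.993, -0.043, 0.11], [-0.05, 0.997, -0.062], [-0.107, -0.067, -0.992]]
ft_force: [0.0, -0.2, 0.5]
grip_width: 0.0857
```

carry_out:
  rows:
    - {"tx": 0.05,"ty": 0.05,"tz": 0.1,"yaw": 0}
    - {"tx": 0.05,"ty": 0.05,"tz": 0.1,"yaw": 0}
    - {"tx": 0.05,"ty": 0,"tz": 0.1,"yaw": 0}
    - {"tx": 0,"ty": 0,"tz": 0.05,"yaw": 0}
    - {"tx": 0,"ty": 0,"tz": 0,"yaw": 0}
  jaw: 1

```text
time_s: 24.95
position: [0.4399, 0.0616, 0.0249]
tool_rot: [[-0.993, -0.038, 0.111], [-0.045, 0.997, -0.063], [-0.109, -0.067, -0.992]]
ft_force: [0.8, -0.2, -1.3]
grip_width: 0.0422
```

```bash
python3 - <<'E'
from h import *
im=snap('side','s9')
cv2.imwrite('pics/c9.png',cv2.resize(im[150:270,240:360],None,fx=4.5,fy=4.5,interpolation=2)[:,:,::-1])
E
python3 plan.py .439 .0645 .2 92.7 5
```

```text
t 25.0 pos [0.44   0.0616 0.0249] th 92.18 dyaw 0.52 w 0.0421 q6 -94 tilt [ 0.112 -0.063] n 5
{"tx":-0.36,"ty":-0.18,"tz":-3.48,"yaw":-0.002},{"tx":-0.36,"ty":-0.18,"tz":-3.48,"yaw":-0.002},{"tx":-0.36,"ty":-0.18,"tz":-3.48,"yaw":-0.002},{"tx":-0.36,"ty":-0.18,"tz":-3.48,"yaw":-0.002},{"tx":-0.36,"ty":-0.18,"tz":-3.48,"yaw":-0.002}
```

View pics/c9.png

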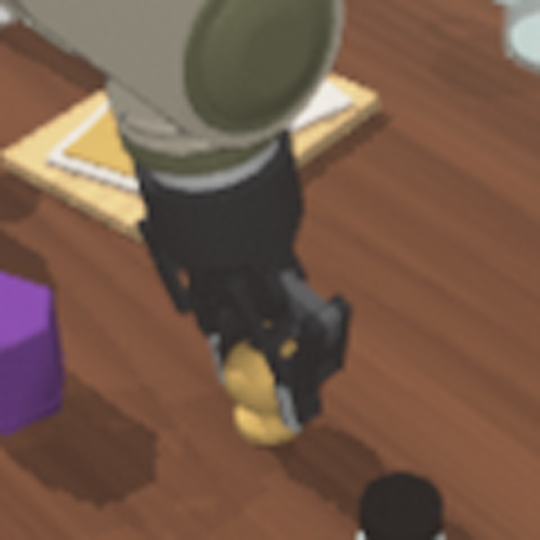

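The urn is gripped at its belly and stands upright. Lift and transport.

carry_out:
  rows:
    - {"tx": -0.35,"ty": -0.2,"tz": -3.5,"yaw": 0}
    - {"tx": -0.4,"ty": -0.2,"tz": -4.5,"yaw": 0}
    - {"tx": -0.45,"ty": -0.2,"tz": -4.5,"yaw": 0}
    - {"tx": -0.45,"ty": -0.2,"tz": -4.5,"yaw": 0}
    - {"tx": -0.4,"ty": -0.2,"tz": -4,"yaw": 0}

```text
time_s: 25.5
position: [0.4358, 0.0651, 0.2407]
tool_rot: [[-0.994, -0.037, 0.102], [-0.044, 0.997, -0.062], [-0.1, -0.066, -0.993]]
ft_force: [1.0, 0.1, -1.6]
grip_width: 0.0423
```

```bash
python3 plan.py .568 -.258 .23 92.7 9
```

```text
t 25.5 pos [0.4358 0.0651 0.2407] th 92.14 dyaw 0.56 w 0.0423 q6 -97 tilt [ 0.102 -0.062] n 9
{"tx":-1.29,"ty":-3.63,"tz":0.49,"yaw":-0.001},{"tx":-1.29,"ty":-3.63,"tz":0.49,"yaw":-0.001},{"tx":-1.28,"ty":-3.63,"tz":0.49,"yaw":-0.001},{"tx":-1.28,"ty":-3.63,"tz":0.49,"yaw":-0.001},{"tx":-1.28,"ty":-3.63,"tz":0.49,"yaw":-0.001},{"tx":-1.27,"ty":-3.63,"tz":0.49,"yaw":-0.001},{"tx":-1.27,"ty":-3.63,"tz":0.49,"yaw":-0.001},{"tx":-1.26,"ty":-3.64,"tz":0.49,"yaw":-0.001},{"tx":-1.26,"ty":-3.64,"tz":0.49,"yaw":-0.001}
```

carry_out:
  rows:
    - {"tx": -1.3,"ty": -3.6,"tz": 0.3,"yaw": 0}
    - {"tx": -1.3,"ty": -3.6,"tz": 0.4,"yaw": 0}
    - {"tx": -1.3,"ty": -3.6,"tz": 0.4,"yaw": 0}
    - {"tx": -1.3,"ty": -3.6,"tz": 0.5,"yaw": 0}
    - {"tx": -1.3,"ty": -3.6,"tz": 0.5,"yaw": 0}
    - {"tx": -1.3,"ty": -3.6,"tz": 0.5,"yaw": 0}
    - {"tx": -1.3,"ty": -3.6,"tz": 0.5,"yaw": 0}
    - {"tx": -1.2,"ty": -3.6,"tz": 0.5,"yaw": 0}
    - {"tx": -1.0,"ty": -3.2,"tz": 0.5,"yaw": 0}
    - {"tx": 0,"ty": 0,"tz": 0,"yaw": 0}

```text
time_s: 26.5
position: [0.5698, -0.2655, 0.2441]
tool_rot: [[-0.992, -0.038, 0.121], [-0.047, 0.997, -0.066], [-0.118, -0.072, -0.99]]
ft_force: [-1.0, 0.4, -1.4]
grip_width: 0.0425
```

```bash
python3 plan.py .568 -.266 .16 92.7 4
```

```text
t 26.5 pos [ 0.5698 -0.2655  0.2441] th 92.2 dyaw 0.5 w 0.0425 q6 -129 tilt [ 0.121 -0.066] n 4
{"tx":0.29,"ty":0.14,"tz":2.08,"yaw":-0.002},{"tx":0.29,"ty":0.14,"tz":2.08,"yaw":-0.002},{"tx":0.29,"ty":0.14,"tz":2.08,"yaw":-0.002},{"tx":0.29,"ty":0.14,"tz":2.08,"yaw":-0.002}
```

carry_out:
  rows:
    - {"tx": 0.3,"ty": 0.2,"tz": 2.0,"yaw": 0}
    - {"tx": 0.3,"ty": 0.2,"tz": 2.0,"yaw": 0}
    - {"tx": 0.3,"ty": 0.2,"tz": 2.0,"yaw": 0}
    - {"tx": 0.3,"ty": 0.15,"tz": 1.8,"yaw": 0}

```text
time_s: 26.9
position: [0.5671, -0.2646, 0.1654]
tool_rot: [[-0.991, -0.036, 0.125], [-0.045, 0.997, -0.07], [-0.122, -0.075, -0.99]]
ft_force: [0.7, -1.2, -1.1]
grip_width: 0.0423
```

```bash
python3 - <<'E'
from h import *
im=snap('side','s10')
cv2.imwrite('pics/c10.png',cv2.resize(im[180:335,395:490],None,fx=3.8,fy=3.8,interpolation=2)[:,:,::-1])
E
python3 plan.py .568 -.266 .136 92.7 3
```

```text
t 26.95 pos [ 0.566  -0.2639  0.1622] th 92.11 dyaw 0.59 w 0.0423 q6 -129 tilt [ 0.121 -0.067] n 3
{"tx":0.04,"ty":-0.01,"tz":0.88,"yaw":-0.003},{"tx":0.04,"ty":-0.01,"tz":0.88,"yaw":-0.003},{"tx":0.04,"ty":-0.01,"tz":0.88,"yaw":-0.003}
```

View pics/c10.png

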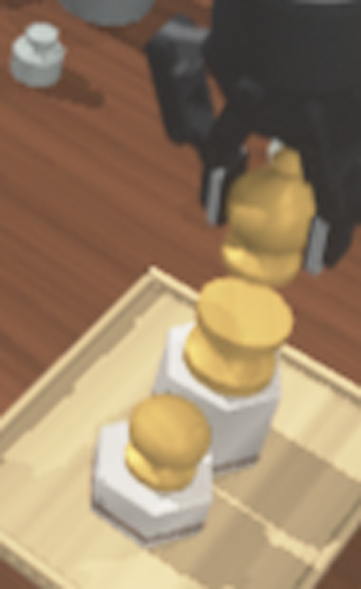

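The urn is upright (it leans in the picture like the spool does) and about 30 mm above the spool. Lowering.

carry_out:
  rows:
    - {"tx": 0.05,"ty": 0,"tz": 1.0,"yaw": 0}
    - {"tx": 0.05,"ty": 0,"tz": 0.9,"yaw": 0}
    - {"tx": 0.05,"ty": 0,"tz": 0.6,"yaw": 0}

```text
time_s: 27.25
position: [0.5679, -0.2652, 0.1375]
tool_rot: [[-0.992, -0.037, 0.122], [-0.046, 0.997, -0.068], [-0.119, -0.073, -0.99]]
ft_force: [-0.1, -0.9, -1.2]
grip_width: 0.0421
```

```bash
python3 -c "
from h import *
print(back('side',395+265/3.8,180+258/3.8,.141))"
python3 plan.py .568 -.266 .131 92.7 2
```

```text
[ 0.57116034 -0.26792914]
t 27.25 pos [ 0.5679 -0.2652  0.1375] th 92.14 dyaw 0.56 w 0.0421 q6 -129 tilt [ 0.122 -0.068] n 2
{"tx":0.04,"ty":-0.01,"tz":0.32,"yaw":-0.005},{"tx":0.04,"ty":-0.01,"tz":0.32,"yaw":-0.005}
```

carry_out:
  rows:
    - {"tx": 0.2,"ty": -0.05,"tz": 0.35,"yaw": 0}
    - {"tx": 0.1,"ty": 0,"tz": 0.3,"yaw": 0}

```text
time_s: 27.45
position: [0.5659, -0.2665, 0.1305]
tool_rot: [[-0.992, -0.037, 0.123], [-0.046, 0.997, -0.068], [-0.12, -0.073, -0.99]]
ft_force: [0.5, 0.4, 5.1]
grip_width: 0.0425
```

carry_out:
  rows:
    - {"tx": 0.05,"ty": 0,"tz": 0.2,"yaw": 0}

```text
time_s: 27.55
position: [0.5666, -0.2667, 0.1303]
tool_rot: [[-0.991, -0.037, 0.127], [-0.046, 0.997, -0.069], [-0.124, -0.074, -0.99]]
ft_force: [-2.2, 6.0, 21.6]
grip_width: 0.042
```

carry_out:
  rows:
    - {"tx": 0,"ty": 0,"tz": 0,"yaw": 0}
    - {"tx": 0,"ty": 0,"tz": 0,"yaw": 0}
    - {"tx": 0,"ty": 0,"tz": 0,"yaw": 0}
  jaw: -1

```text
time_s: 27.85
position: [0.567, -0.2671, 0.1318]
tool_rot: [[-0.991, -0.037, 0.129], [-0.046, 0.996, -0.071], [-0.126, -0.076, -0.989]]
ft_force: [0.6, 0.3, 0.8]
grip_width: 0.0828
```

carry_out:
  rows:
    - {"tx": -0.35,"ty": -0.2,"tz": -3,"yaw": 0}
    - {"tx": -0.5,"ty": -0.3,"tz": -4,"yaw": 0}
    - {"tx": -0.5,"ty": -0.3,"tz": -4,"yaw": 0}
    - {"tx": -0.5,"ty": 3,"tz": -3,"yaw": 0}
    - {"tx": 0,"ty": 4,"tz": 0,"yaw": 0}
    - {"tx": 0,"ty": 4,"tz": 0,"yaw": 0}
    - {"tx": 0,"ty": 4,"tz": 0,"yaw": 0}
    - {"tx": 0,"ty": 4,"tz": 0,"yaw": 0}
    - {"tx": 0,"ty": 0,"tz": 0,"yaw": 0}

```text
time_s: 28.75
position: [0.56, -0.0702, 0.2639]
tool_rot: [[-0.991, -0.032, 0.13], [-0.042, 0.997, -0.071], [-0.127, -0.075, -0.989]]
ft_force: [-0.6, -0.6, 0.5]
grip_width: 0.0851
```

```bash
python3 - <<'E'
from h import *
ims={c:snap(c,c+'11') for c in('top','side')}
cv2.imwrite('pics/c11.png',np.hstack([cv2.resize(ims['top'][130:245,405:490],None,fx=4.4,fy=4.4,interpolation=2),cv2.resize(ims['side'][220:335,395:490],None,fx=4.4,fy=4.4,interpolation=2)])[:,:,::-1])
E
```

```text
(no output)
```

View pics/c11.png

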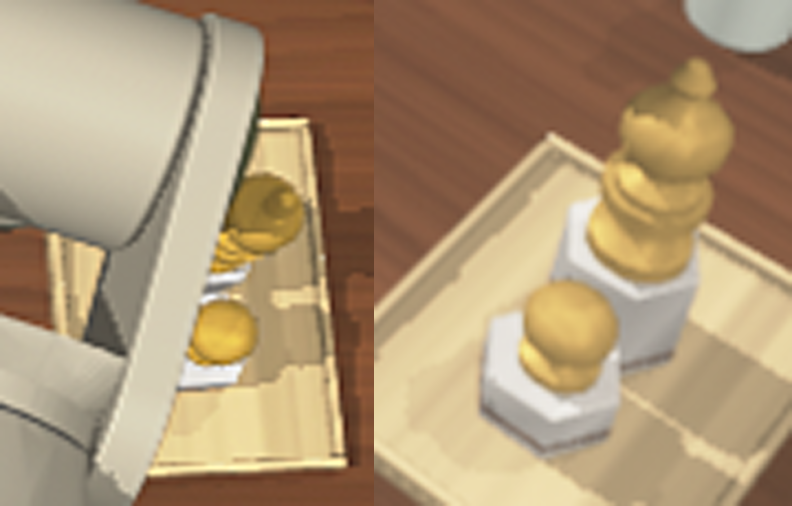

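```bash
python3 - <<'E'
from h import *
print('tip top',back('top',405+283/4.4,130+200/4.4,.178),'tip side',back('side',395+(697-374)/4.4,220+60/4.4,.180),'belly side',back('side',395+(677-374)/4.4,220+133/4.4,.141))
print(env.close_job())
E
```

```text
tip top [ 0.56432572 -0.26511068] tip side [ 0.56729847 -0.26715002] belly side [ 0.5647075  -0.26996005]
the job is handed in; nothing more can be done
None
```

I set up the ornament in the plywood tray in the order you gave, letting go of each piece before taking the next, and handed the job in. The hand-in reports no verdict.

What the checks showed:
- **Low plinth:** it stands on the tray floor at (.510, -.268).
- **Tall plinth:** its centre was about 57–58 mm from the low one. The corners were in line to under 1 mm and the faces parallel to about 2°. I measured this just after placing it.
- **Ball knob:** about 1.5 mm off the low plinth's centre, from the top camera. The side-camera fit failed, so this rests on one view.
- **Spool:** within about 1–3 mm of the tall plinth's centre. The two cameras differed by about 2.5 mm.
- **Urn:** upright, with its tip and belly within about 2–5 mm of the spool's axis. The cameras differed by about 3 mm. A reading of its foot while it was still held suggested about 5 mm off in x. I shifted the release point 2 mm to allow for that.

**Final picture:** all five pieces were upright and released, with the gripper clear of them. The arm hid part of the top view, so the side view carried that check. I did not check the jar and black foot in a final picture, but nothing was done near them.

**Tool tilt:** the tool drifted to about 0.14 rad of tilt over the job, because the moves give no way to correct it. The tilt hardly changed between each grasp and placing, so the pieces still landed level.

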